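# Sort inspected housings and lock up the rejects

### The job

Sort the inspected bearing housings by their tags: every green-tagged housing goes flat into a nest of its own in the pass tray, every red-tagged one flat into a nest of its own in the reject rack. Once all the rejects are in, push the rack's locking bar shut over them until its sprung tongue snaps in behind the keeper. Leave the jar and the setting ring beside the work where they are.

Things in the scene. Friction and masses are not known exactly. Their poses are not given: they have to be found in the camera images.
- housing_a: aluminium bearing housing, loose, GREEN (passed) inspection tag on the top of the flange at both ends (17 x 36 mm each). Rectangular flange 80 (its x) x 48 (its y) x 14 mm high with a round boss of 40 mm diameter standing on its middle from 14 to 48 mm height: grip it by the boss. Origin: centre of the underside; z up. About 0.25 kg. May be absent.
- housing_b: aluminium bearing housing, loose, GREEN (passed) inspection tag on the top of the flange at both ends (17 x 36 mm each). Rectangular flange 80 (its x) x 48 (its y) x 14 mm high with a round boss of 40 mm diameter standing on its middle from 14 to 48 mm height: grip it by the boss. Origin: centre of the underside; z up. About 0.25 kg. May be absent.
- housing_c: aluminium bearing housing, loose, GREEN (passed) inspection tag on the top of the flange at both ends (17 x 36 mm each). Rectangular flange 80 (its x) x 48 (its y) x 14 mm high with a round boss of 40 mm diameter standing on its middle from 14 to 48 mm height: grip it by the boss. Origin: centre of the underside; z up. About 0.25 kg. May be absent.
- housing_d: aluminium bearing housing, loose, GREEN (passed) inspection tag on the top of the flange at both ends (17 x 36 mm each). Rectangular flange 80 (its x) x 48 (its y) x 14 mm high with a round boss of 40 mm diameter standing on its middle from 14 to 48 mm height: grip it by the boss. Origin: centre of the underside; z up. About 0.25 kg. May be absent.
- housing_e: aluminium bearing housing, loose, RED (rejected) inspection tag on the top of the flange at both ends (17 x 36 mm each). Rectangular flange 80 (its x) x 48 (its y) x 14 mm high with a round boss of 40 mm diameter standing on its middle from 14 to 48 mm height: grip it by the boss. Origin: centre of the underside; z up. About 0.25 kg. May be absent.
- housing_f: aluminium bearing housing, loose, RED (rejected) inspection tag on the top of the flange at both ends (17 x 36 mm each). Rectangular flange 80 (its x) x 48 (its y) x 14 mm high with a round boss of 40 mm diameter standing on its middle from 14 to 48 mm height: grip it by the boss. Origin: centre of the underside; z up. About 0.25 kg. May be absent.
- housing_g: aluminium bearing housing, loose, RED (rejected) inspection tag on the top of the flange at both ends (17 x 36 mm each). Rectangular flange 80 (its x) x 48 (its y) x 14 mm high with a round boss of 40 mm diameter standing on its middle from 14 to 48 mm height: grip it by the boss. Origin: centre of the underside; z up. About 0.25 kg. May be absent.
- pass_nest1 (a point): centre of the floor of a nest in the pass tray, 6 mm above the table. Pocket 90 mm (point x) x 60 mm (point y), 5 mm walls rising 12 mm above its floor; a housing lies in it with its 80 mm side along point x, either way round.
- pass_nest2 (a point): centre of the floor of a nest in the pass tray, 6 mm above the table. Pocket 90 mm (point x) x 60 mm (point y), 5 mm walls rising 12 mm above its floor; a housing lies in it with its 80 mm side along point x, either way round.
- pass_nest3 (a point): centre of the floor of a nest in the pass tray, 6 mm above the table. Pocket 90 mm (point x) x 60 mm (point y), 5 mm walls rising 12 mm above its floor; a housing lies in it with its 80 mm side along point x, either way round.
- pass_nest4 (a point): centre of the floor of a nest in the pass tray, 6 mm above the table. Pocket 90 mm (point x) x 60 mm (point y), 5 mm walls rising 12 mm above its floor; a housing lies in it with its 80 mm side along point x, either way round.
- reject_nest1 (a point): centre of the floor of a nest in the reject rack, 6 mm above the table. Pocket 90 mm (point x) x 60 mm (point y), 5 mm walls rising 12 mm above its floor; a housing lies in it with its 80 mm side along point x, either way round. Nest 1 is nearest to the bar's hinge.
- reject_nest2 (a point): centre of the floor of a nest in the reject rack, 6 mm above the table. Pocket 90 mm (point x) x 60 mm (point y), 5 mm walls rising 12 mm above its floor; a housing lies in it with its 80 mm side along point x, either way round. Nest 1 is nearest to the bar's hinge.
- reject_nest3 (a point): centre of the floor of a nest in the reject rack, 6 mm above the table. Pocket 90 mm (point x) x 60 mm (point y), 5 mm walls rising 12 mm above its floor; a housing lies in it with its 80 mm side along point x, either way round. Nest 1 is nearest to the bar's hinge.
- pass_tray: grey plastic tray, 200 x 140 mm, 18 mm high, on the robot's left (+y side), with four nests, two by two; fixed to the table. Origin: centre of the underside.
- reject_rack: dark steel rack, 120 x 310 mm, on the robot's right (-y side), with three nests in a row along its y (65 mm apart) and a swinging locking bar that, closed, passes over the middle of all three; fixed to the table. Origin: on the underside, below the middle nest.
- lock_bar (a joint): angle of the rack's level locking bar (rad): 0 shut over the nests, grows as its free end swings towards the robot (counter-clockwise from above), at most 1.45; stays where left. Aluminium, 14 mm thick, 62 to 84 mm above the table (seated housings reach 54), reaching 243 mm from the hinge. Push its robot-facing side; the last 0.1 rad takes up to 2 N m. Overtravels to -0.012.
- tongue (a joint): brass sprung tongue in the bar's free end (m): 0 fully out, up to 0.012 pushed in. Its sloped side rides over the fixed steel keeper post (90 mm tall, 250 mm from the hinge) and it snaps out behind the post when the bar is within about 0.01 rad of shut; then the bar can no longer swing open.
- bar_hinge (a point): point on the bar's upright hinge axis at the bar's mid height, 73 mm above the table; fixed on the rack, 140 mm from the middle nest along the rack's -y. Axes are the rack's.
- bar_push (a point): point on the bar's robot-facing side (the side to push), 180 mm along the bar from the hinge, 73 mm above the table, 7 mm off the bar's centre plane. Axes turn with the bar: y runs from hinge to free end, x points square to the bar, in the direction of closing.
- jar: bystander: small capped jar, 44 mm diameter, 60 mm tall, between the rack's far corner and the housings; leave alone. Origin: centre of underside.
- setting_ring: bystander: steel setting ring, 48 mm outside and 28 mm inside diameter, 22 mm high, at the far left of the housings; leave alone. Origin: centre of underside.
Things that resemble listed ones, but are neither listed nor needed, are in the scene too. What is shaped like the housing_g but blue or yellow is not meant. What is shaped like the housing_c but yellow is not meant.

How it is judged:
By the outcome, as a careful person would: the job done as asked, in the order asked, and still so for the second after the job is handed in, with the robot touching nothing.
Of housing_a, housing_b, housing_c, housing_d, housing_e, housing_f, housing_g only 5 to 7 are there at a start; the rules pass over those that are not, and their reading is None.
At some moment in a run one of housing_a, housing_b, housing_c, housing_d may be knocked a few centimetres aside while the robot is not near it.
Once in a run the grip may slacken for a moment while it holds something.
It also fails if it takes over 210 s, if anything falls off the work surface, if the arm or the gripper's body presses on something with over 40 N, if the wrist force passes 120 N, or if a joint passes its speed limit or range.

### The arm

A 7-joint arm with a two-finger parallel gripper is mounted at the origin on the work surface. World frame = base frame: x ahead of the robot, y to its left, z up, the work surface at z = 0. Lengths are in m, angles in degrees, forces in N, time in s.
With the tool pointing down it reaches from about 0.425 to 0.825 m from the base axis. Payload 3.6 kg.
Tool frame: the origin (TCP) lies at the very end of the fingers, on their centre line; the grasp point (between the pads) lies robot.pinch_z behind it (robot.pinch_z is the distance from the TCP to the grasp point, in m); z points along the fingers, y is the direction in which the jaws open and shut (so a half turn about z gives the same grasp; the last joint's range is limited). The gripper opens to 93 mm and grips with 3 to 60 N. Pads are 15 mm wide; open, the fingers measure 128 mm over their backs; the gripper's body (75 mm by 188 mm) begins 65 mm behind the grasp point.
Start: joints at [65.289, 35.231, -0.722, 81.555, 0.464, 63.22, -2.315], TCP at [0.256, -0.597, 0.219] pointing down, gripper open.
Joint ranges: [-178.69, 178.69], [-17.37, 117.87], [-77.05, 75.6], [15.02, 138.74], [-78.02, 258.01], [0.78, 113.62], [-162.83, 162.83]. Speed limits (degrees/s): [159.86, 159.86, 180, 180, 180, 180, 180].

### API

Orientations are given as [roll, pitch, yaw] about the fixed x, y, z axes, in that order (R = Rz(yaw) Ry(pitch) Rx(roll)).
In Python, from plant import robot, eyes gives the robot as it stands.
- The arm moves only by the tool carry_out, never from a script. Its argument "increments" is one flat list of numbers, 7 for each row, row after row: the finger opening in m, from 0 to 0.093, then the shift along the world's x, y, z in m, then the turn, a rotation vector about the world's x, y, z in degrees. A call has 1 to 12 rows; each row is the pose to reach, as a shift and turn from the pose commanded when the call began; what a row does not reach only later rows make up. A row lasts 1/8 s, in which the tool goes at most 62.5 mm and 10.7 degrees, less where a joint would pass 70% of its speed; a pose out of reach is approached as far as the arm can. A call with a gripper value outside its range is refused whole. The fingers move at their own pace and stop on an object; "force" is the grip in N (left out, the last holds). Time passes only in rows, so rows that repeat a pose let the fingers close. It gives the time, the measured TCP pose, the force and the opening at its end, in the units of the state.
- robot.get_obs(): the state, without advancing time (a new reading comes with each control period).
- eyes.capture(name): name is "side" or "top"; returns a dict with "frame" (384x512x3 uint8, blue, green, red), "z_map" (384x512 float32, m along the optical axis (not along the pixel's ray), 0 where there is no reading), "K" (3x3 intrinsics, pixels), "k1" (the pictures are not rectified: a ray, as slopes to the right and down, at radius r is drawn at 1 + k1 r^2 times it, then the intrinsics apply), "world_from_camera" (4x4, takes a point from camera to world coordinates). Camera axes: x right, y down, z forward; pixel columns grow to the right and rows downward; lengths in m; the calibration is good to about 2 mm. A picture is of the moment at which its call begins.
- robot.job_done(): hands the job in, once; it reports no verdict.
The state is a dict: "time_s": time; "joint_pos": joint angles; "joint_velocities": joint speeds; "effort": joint torques, N m; "eef_pos": TCP position; "orientation": TCP orientation; "force": force on the tool from outside, world axes, zero at the start; "ft_torque": the same for the moment, N m; "grip_width": finger opening in m.
Only numpy, scipy, OpenCV 4.12 (cv2) and the standard library are available. Lean on these libraries where they do the work, as an engineer would, in place of code of your own. Each camera call takes 0.05 s, during which the arm holds its last target.

## Working session

There is one attempt and no reset: what is moved stays moved. The work goes in short steps, Python scripts to look and compute and a tool call to move; the robot and the scene stay as the last step left them, time stands still between calls to the robot, and variables do not carry over. Pictures are saved under pics/ and viewed, and the job is handed in when it is done.

Besides the shell and the picture viewer there is one more tool, called after ">>>" by a JSON object that holds its "method" and its "body", one argument or row to a line. carry_out: Moves the arm, as the interface text tells. Its arguments: {"type":"object","properties":{"increments":{"type":"array","items":{"type":"number"}},"force":{"type":"number"}},"required":["increments"]}

```bash
ls; mkdir -p pics; python3 - <<'E'
from plant import robot, eyes
import cv2,numpy as np
print(robot.get_obs(), robot.pinch_z)
for n in("top","side"):
    c=eyes.capture(n); cv2.imwrite(f"pics/{n}0.png",cv2.resize(c["frame"],(800,600),interpolation=cv2.INTER_CUBIC)); print(c["K"],c["k1"],c["world_from_camera"])
    np.savez(f"/tmp/{n}0.npz",**c)
E
```

```text
pics
{'time_s': 0.0, 'joint_pos': array([65.28934386, 35.29047482, -0.72209706, 81.64095509,  0.46295251,
       63.21726051, -2.31448095]), 'joint_velocities': array([ 0.06817409, -0.07261512,  0.05907292, -0.11775969, -0.07517394,
        0.00281403,  0.02132299]), 'effort': array([-2.21669525e-04, -4.58941734e+01,  2.08452987e-01, -1.65746659e+01,
       -6.12208201e-02,  2.03884032e-02,  2.43898894e-04]), 'eef_pos': array([ 0.25568044, -0.59674889,  0.21746944]), 'orientation': array([-1.79854168e+02,  1.48126041e-03,  2.31952580e+01]), 'force': array([0.71701389, 0.26642014, 0.03451658]), 'ft_torque': array([ 0.00271879, -0.0117596 , -0.03612118]), 'grip_width': 0.09306383771032484} 0.0188
[[380.04657654   0.         255.74106162]
 [  0.         380.04657654 189.62653016]
 [  0.           0.           1.        ]] -0.12525746292533937 [[ 0.00912404 -0.99394684  0.10948252  0.35885575]
 [-0.99994706 -0.0095899  -0.00372926  0.05250004]
 [ 0.00475662 -0.1094427  -0.99398172  1.36312709]
 [ 0.          0.          0.          1.        ]]
[[367.96550405   0.         257.44315079]
 [  0.         367.96550405 187.95845903]
 [  0.           0.           1.        ]] 0.007352625025072501 [[-0.84946267 -0.40503441  0.33817201  0.19662226]
 [-0.52764123  0.65547407 -0.54032258  0.5684609 ]
 [-0.00281375 -0.63741735 -0.7705136   0.80644314]
 [ 0.          0.          0.          1.        ]]
```

View pics/top0.png

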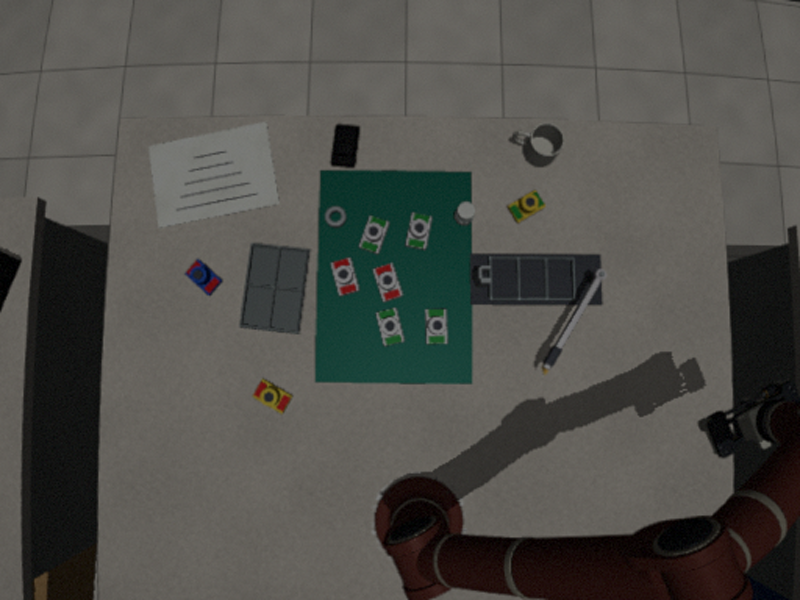

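View pics/side0.png

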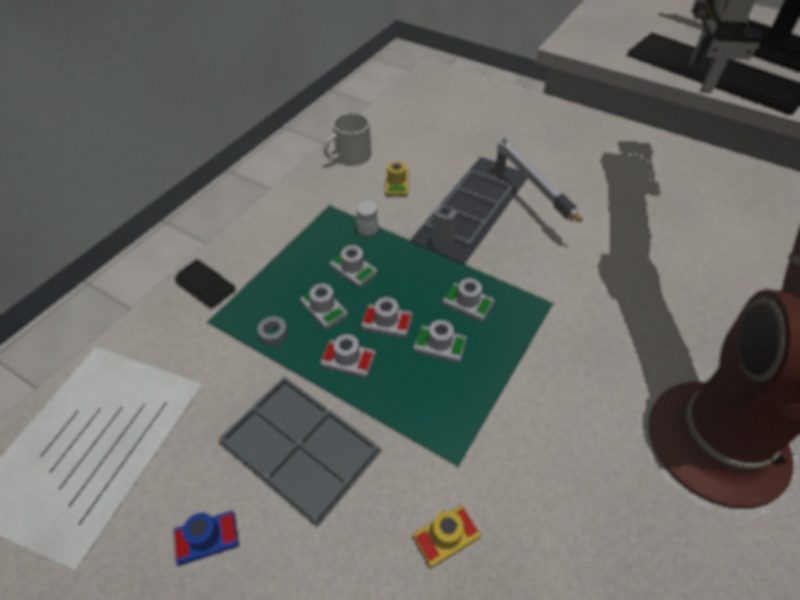

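```bash
cat > h.py <<'E'
import numpy as np, cv2
def shot(name,sv=None):
    from plant import eyes
    c=eyes.capture(name)
    if sv: np.savez(sv,**c)
    return c
def ray(c,uv):
    uv=np.asarray(uv,float).reshape(-1,1,2)
    n=cv2.undistortPoints(uv,c["K"],np.array([float(c["k1"]),0,0,0,0]))[:,0]
    return np.c_[n,np.ones(len(n))]
def plane(c,uv,z):
    T=c["world_from_camera"]; d=ray(c,uv)@T[:3,:3].T; o=T[:3,3]
    return o+d*((z-o[2])/d[:,2])[:,None]
def proj(c,P):
    T=np.linalg.inv(c["world_from_camera"]); P=np.atleast_2d(P)
    return cv2.projectPoints(P,cv2.Rodrigues(T[:3,:3])[0],T[:3,3],c["K"],np.array([float(c["k1"]),0,0,0,0]))[0][:,0]
def cloud(c):
    h,w=c["z_map"].shape; u,v=np.meshgrid(np.arange(w),np.arange(h))
    d=ray(c,np.c_[u.ravel(),v.ravel()])*c["z_map"].reshape(-1,1)
    T=c["world_from_camera"]
    return (d@T[:3,:3].T+T[:3,3]).reshape(h,w,3)
def crop(c,box,k,fn,marks=None):
    x0,y0,x1,y1=box
    im=cv2.resize(c["frame"][y0:y1,x0:x1],None,fx=k,fy=k,interpolation=cv2.INTER_CUBIC)
    im=np.clip(im.astype(float)*1.6,0,255).astype(np.uint8)
    if marks is not None:
        for p in marks:
            q=((np.asarray(p)-[x0,y0]+.5)*k).astype(int); cv2.drawMarker(im,tuple(int(a) for a in q),(255,0,255),0,8,1)
    cv2.imwrite(fn,im)
def housings(c,verbose=True,zoff=0.0):
    """tags -> pairs"""
    P=cloud(c); hsv=cv2.cvtColor(c["frame"],cv2.COLOR_BGR2HSV); H,S,V=[hsv[...,i].astype(int) for i in range(3)]
    out=[]
    for col,m in(("R",((H<8)|(H>172))&(S>140)&(V>70)),("G",(H>48)&(H<72)&(S>110)&(V>50))):
        n,l,st,ce=cv2.connectedComponentsWithStats(m.astype(np.uint8))
        t=[(ce[i],st[i,4]) for i in range(1,n) if st[i,4]>=6]
        W=[plane(c,a,.014+zoff)[0] for a,_ in t]
        for i in range(len(t)):
            for j in range(i):
                d=W[i]-W[j]
                if .05<np.linalg.norm(d)<.075:
                    ctr=(W[i]+W[j])/2
                    yaw=np.degrees(np.arctan2(d[1],d[0]))%180
                    q=P[(np.hypot(P[...,0]-ctr[0],P[...,1]-ctr[1])<.028)&(P[...,2]>.038+zoff)&(P[...,2]<.06+zoff)]
                    px=proj(c,ctr)[0].astype(int)
                    out.append((col,ctr[:2],yaw,q.mean(0) if len(q) else None,px))
                    if verbose: print(col,"tags ctr",ctr[:2].round(4),"yaw %.1f"%yaw,"boss",None if not len(q) else (((q.min(0)+q.max(0))/2).round(4),q.mean(0).round(4),len(q)),"px",px,"bgr",c["frame"][px[1],px[0]],t[i][1],t[j][1])
    return out
E
python3 - <<'E'
from h import *
for n in("top","side"):
    c=dict(np.load(f"/tmp/{n}0.npz")); print(n); housings(c)
    P=cloud(c)
    if n=="top":
        crop(c,(140,140,400,260),3,"pics/crop1.png")
        for uv in [(230,300),(300,230),(343,178)]: print(uv,P[uv[1],uv[0]])
E
```

```text
top
R tags ctr [0.5528 0.5073] yaw 43.9 boss (array([0.5503, 0.5061, 0.0476]), array([0.5505, 0.5051, 0.0488]), 110) px [129 176] bgr [47 26 18] 34 14
R tags ctr [0.5544 0.1755] yaw 15.6 boss (array([0.5538, 0.1765, 0.0495]), array([0.5536, 0.176 , 0.0493]), 99) px [220 176] bgr [38 34 33] 36 32
R tags ctr [0.5416 0.077 ] yaw 19.0 boss (array([0.541 , 0.0767, 0.0495]), array([0.541 , 0.0775, 0.049 ]), 100) px [247 180] bgr [39 35 33] 36 34
R tags ctr [0.279  0.3364] yaw 61.3 boss (array([0.2777, 0.3361, 0.0468]), array([0.2787, 0.335 , 0.0485]), 103) px [173 253] bgr [40 36 35] 39 30
G tags ctr [ 0.7258 -0.2499] yaw 120.6 boss (array([ 0.7246, -0.2469,  0.0463]), array([ 0.7234, -0.2467,  0.0479]), 93) px [337 131] bgr [33 73 83] 31 15
G tags ctr [0.6637 0.0052] yaw 168.2 boss (array([0.6619, 0.0056, 0.0466]), array([0.6617, 0.0065, 0.0486]), 103) px [267 146] bgr [39 36 34] 33 27
G tags ctr [0.6537 0.1089] yaw 160.3 boss (array([0.6536, 0.1114, 0.0481]), array([0.6524, 0.1109, 0.049 ]), 105) px [239 149] bgr [38 36 34] 36 30
G tags ctr [0.4389 0.0704] yaw 15.3 boss (array([0.4395, 0
[... 886 characters left out ...]
y([0.2762, 0.3349, 0.045 ]), array([0.2759, 0.3354, 0.0477]), 337) px [286 341] bgr [ 62  92 101] 120 81
G tags ctr [0.6626 0.0068] yaw 177.0 boss (array([0.6588, 0.0033, 0.046 ]), array([0.6575, 0.006 , 0.0478]), 146) px [224 170] bgr [74 72 71] 31 14
G tags ctr [ 0.4399 -0.0384] yaw 2.1 boss (array([ 0.4384, -0.0362,  0.0459]), array([ 0.4377, -0.0347,  0.0482]), 162) px [299 191] bgr [73 71 71] 39 40
G tags ctr [0.6544 0.1117] yaw 172.8 boss (array([0.6507, 0.1058, 0.0461]), array([0.6487, 0.1092, 0.0483]), 164) px [204 195] bgr [73 72 71] 39 9
G tags ctr [0.437  0.0666] yaw 15.1 boss (array([0.4362, 0.0676, 0.0474]), array([0.4354, 0.07  , 0.0482]), 185) px [281 218] bgr [85 83 83] 47 53
```

View pics/crop1.png

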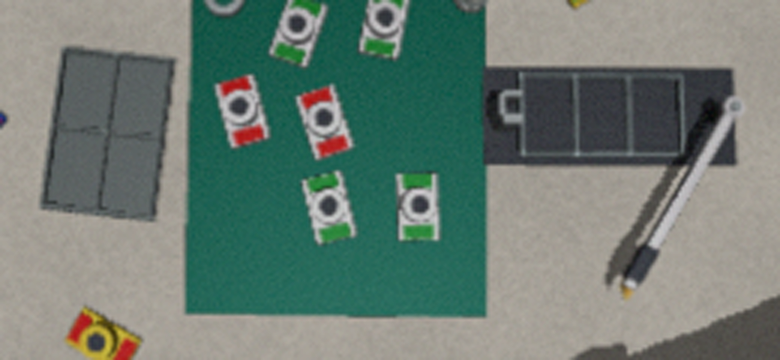

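```bash
python3 - <<'E'
from h import *
c=dict(np.load("/tmp/top0.npz"))
f=lambda p:np.array(p)/3.+[140,140]-.33
t=plane(c,[f(p) for p in [(65,48),(175,60),(154,219),(42,207)]],.018); print(t.round(4),t.mean(0).round(4))
e=[(t[0]-t[3]),(t[1]-t[2]),(t[0]-t[1]),(t[3]-t[2])]
for v in e: print(np.linalg.norm(v[:2]).round(4),np.degrees(np.arctan2(v[1],v[0])).round(2))
print("rack base");r=plane(c,[f(p) for p in [(485,67),(733,69),(735,164),(485,163)]],.006);print(r.round(4),r.mean(0))
print("nests");r=plane(c,[f(p) for p in [(519,72),(683,75),(683,155),(520,156)]],.018);print(r.round(4),r.mean(0))
print("hinge",plane(c,[f((735,106))],.084), "bar end",plane(c,[f((650,248)),f((627,292))],.084))
crop(c,(150,145,205,225),8,"pics/tray.png"); crop(c,(295,150,395,245),7,"pics/rack.png")
# rim depth check
P=cloud(c);
m=(P[...,0]>.43)&(P[...,0]<.68)&(P[...,1]>.24)&(P[...,1]<.45)&(P[...,2]>.012)&(P[...,2]<.035)
q=P[m][:,:2].astype(np.float32); print(m.sum(),cv2.minAreaRect(q))
m=(P[...,0]>.3)&(P[...,0]<.7)&(P[...,1]>-.46)&(P[...,1]<-.05)&(P[...,2]>.065)&(P[...,2]<.11)
q=P[m]; print(m.sum(),cv2.minAreaRect(q[:,:2].astype(np.float32)),q[:,2].mean(),cv2.fitLine(q[:,:2].astype(np.float32),2,0,.01,.01).ravel())
print(np.median(P[:,:,2][(P[...,0]>.3)&(P[...,0]<.75)&(abs(P[...,1])<.2)]))
E
```

```text
[[0.6275 0.3907 0.018 ]
 [0.6136 0.2565 0.018 ]
 [0.4225 0.2764 0.018 ]
 [0.4351 0.4113 0.018 ]] [0.5247 0.3337 0.018 ]
0.1935 -6.09
0.1921 -5.97
0.135 84.07
0.1354 84.68
rack base
[[ 0.6109 -0.1173  0.006 ]
 [ 0.6128 -0.4242  0.006 ]
 [ 0.4956 -0.423   0.006 ]
 [ 0.4941 -0.1167  0.006 ]] [ 0.55333864 -0.2703068   0.006     ]
nests
[[ 0.6031 -0.1568  0.018 ]
 [ 0.6022 -0.3573  0.018 ]
 [ 0.5047 -0.3548  0.018 ]
 [ 0.5016 -0.1571  0.018 ]] [ 0.55289684 -0.25648754  0.018     ]
hinge [[ 0.55492413 -0.39770795  0.084     ]] bar end [[ 0.39142497 -0.29450744  0.084     ]
 [ 0.34186025 -0.26750093  0.084     ]]
490 ((0.5270650386810303, 0.33776068687438965), (0.13785603642463684, 0.1974969506263733), 84.3924560546875)
498 ((0.5363588929176331, -0.19436106085777283), (0.34678709506988525, 0.2707165479660034), 58.212371826171875) 0.08294867717224584 [ 0.28912142  0.95729244  0.46212232 -0.30210114]
0.002650538586344786
```

View pics/tray.png

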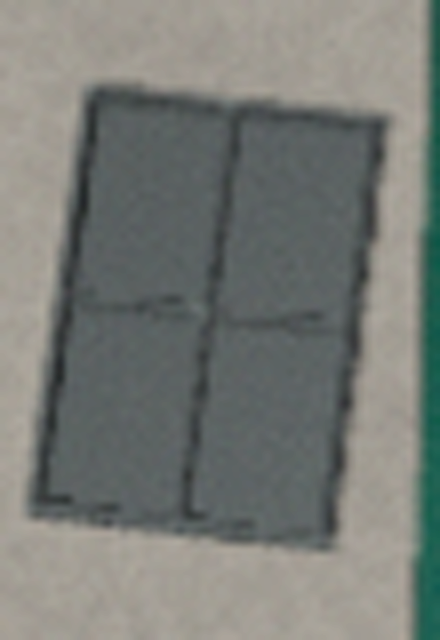

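View pics/rack.png

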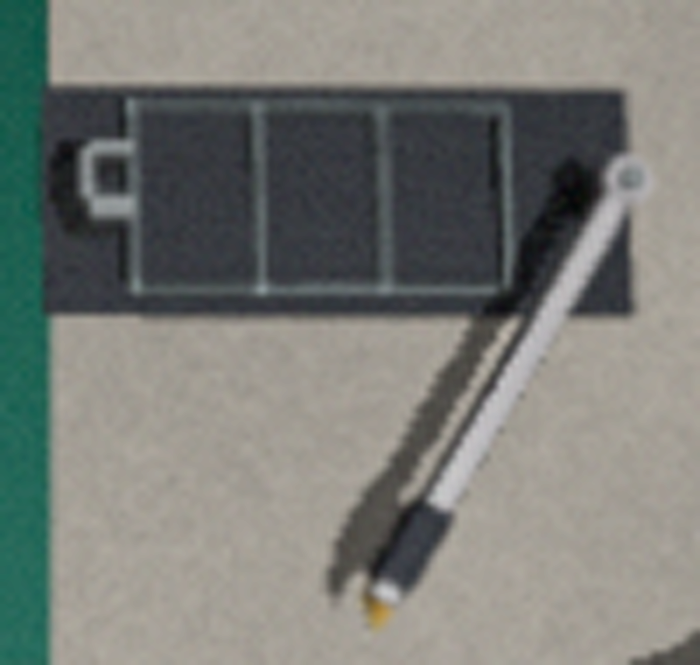

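```bash
cat >> h.py <<'E'
def flange(c,ctr,zoff=0.0):
    hsv=cv2.cvtColor(cv2.resize(c["frame"],None,fx=4,fy=4,interpolation=cv2.INTER_CUBIC),cv2.COLOR_BGR2HSV); H,S,V=[hsv[...,i].astype(int) for i in range(3)]
    mat=(H>72)&(H<92)&(S>110)
    h,w=H.shape; u,v=np.meshgrid(np.arange(w),np.arange(h))
    px=proj(c,[ctr[0],ctr[1],.014+zoff])[0]
    near=np.hypot((u+.5)/4-.5-px[0],(v+.5)/4-.5-px[1])<15
    n,l=cv2.connectedComponents((near&~mat).astype(np.uint8))
    k=l[int(px[1]*4)-4,int(px[0]*4)]; m=(l==k)&(l>0)
    if not k: k=np.bincount(l[l>0]).argmax(); m=l==k
    uv=np.c_[(u[m]+.5)/4-.5,(v[m]+.5)/4-.5]; W=plane(c,uv,.014+zoff)[:,:2].astype(np.float32)
    r=cv2.minAreaRect(W); e=np.linalg.eigh(np.cov(W.T))[1][:,1]
    box=cv2.boxPoints(r); a=box[1]-box[0]; b=box[2]-box[1]; L=a if np.linalg.norm(a)>np.linalg.norm(b) else b
    return np.round(r[0],4),np.round(r[1],4),(np.degrees(np.arctan2(L[1],L[0]))%180).round(1),(np.degrees(np.arctan2(e[1],e[0]))%180).round(1)
E
python3 - <<'E'
from h import *
c=dict(np.load("/tmp/top0.npz"))
for o in housings(c,False):
    if abs(o[1][1])<.2: print(o[0],o[1].round(4),round(o[2],1),flange(c,o[1]))
E
```

```text
R [0.5544 0.1755] 15.6 (array([0.5533, 0.175 ]), array([0.0856, 0.0541]), np.float32(16.0), np.float64(15.9))
R [0.5416 0.077 ] 19.0 (array([0.5411, 0.0764]), array([0.0854, 0.0533]), np.float32(18.5), np.float64(18.3))
G [0.6637 0.0052] 168.2 (array([0.6616, 0.0056]), array([0.0537, 0.085 ]), np.float32(168.8), np.float64(169.5))
G [0.6537 0.1089] 160.3 (array([0.6522, 0.1094]), array([0.0539, 0.0849]), np.float32(161.8), np.float64(161.6))
G [0.4389 0.0704] 15.3 (array([0.4387, 0.0698]), array([0.0837, 0.0536]), np.float32(14.5), np.float64(14.7))
G [ 0.4419 -0.036 ] 1.7 (array([ 0.4406, -0.0356]), array([0.0837, 0.0529]), np.float32(2.4), np.float64(3.2))
```

>>> {"method": "carry_out", "body": {
  "increments": [0.065, 0.285, 0.674, -0.06, 0, 0, 86, 0.065, 0.285, 0.674, -0.06, 0, 0, 86, 0.065, 0.285, 0.674, -0.06, 0, 0, 86, 0.065, 0.285, 0.674, -0.06, 0, 0, 86, 0.065, 0.285, 0.674, -0.06, 0, 0, 86, 0.065, 0.285, 0.674, -0.06, 0, 0, 86, 0.065, 0.285, 0.674, -0.06, 0, 0, 86, 0.065, 0.285, 0.674, -0.06, 0, 0, 86, 0.065, 0.285, 0.674, -0.06, 0, 0, 86, 0.065, 0.285, 0.674, -0.06, 0, 0, 86, 0.065, 0.285, 0.674, -0.06, 0, 0, 86, 0.065, 0.285, 0.674, -0.06, 0, 0, 86],
  "force": 40
}}

```text
time_s: 1.6
eef_pos: [0.5414, 0.0796, 0.1582]
orientation: [-180.0, -0.1, 109.3]
force: [-0.1, -0.5, -0.2]
grip_width: 0.0652
```

>>> {"method": "carry_out", "body": {
  "increments": [0.065, 0, 0, -0.05, 0, 0, 0, 0.065, 0, 0, -0.09, 0, 0, 0, 0.065, 0, 0, -0.12, 0, 0, 0, 0.065, 0, 0, -0.137, 0, 0, 0, 0.065, 0, 0, -0.137, 0, 0, 0]
}}

```text
time_s: 2.22
eef_pos: [0.5403, 0.0764, 0.0208]
orientation: [-179.9, -0.0, 109.2]
force: [0.1, -0.4, -0.3]
grip_width: 0.0649
```

>>> {"method": "carry_out", "body": {
  "increments": [0.03, 0, 0, 0, 0, 0, 0, 0.03, 0, 0, 0, 0, 0, 0, 0.03, 0, 0, 0, 0, 0, 0, 0.03, 0, 0, 0, 0, 0, 0, 0.03, 0, 0, 0.03, 0, 0, 0, 0.03, 0, 0, 0.08, 0, 0, 0, 0.03, 0, 0, 0.13, 0, 0, 0, 0.03, 0, 0, 0.13, 0, 0, 0],
  "force": 40
}}

```text
time_s: 3.22
eef_pos: [0.5438, 0.0775, 0.1552]
orientation: [179.5, 0.1, 109.2]
force: [-0.1, 1.1, -3.3]
grip_width: 0.0393
```

>>> {"method": "carry_out", "body": {
  "increments": [0.03, 0.012, -0.268, 0.01, 0, 0, -18.5, 0.03, 0.012, -0.268, 0.01, 0, 0, -18.5, 0.03, 0.012, -0.268, 0.01, 0, 0, -18.5, 0.03, 0.012, -0.268, 0.01, 0, 0, -18.5, 0.03, 0.012, -0.268, 0.01, 0, 0, -18.5, 0.03, 0.012, -0.268, 0.01, 0, 0, -18.5, 0.03, 0.012, -0.268, 0.01, 0, 0, -18.5, 0.03, 0.012, -0.268, 0.01, 0, 0, -18.5]
}}

```text
time_s: 4.22
eef_pos: [0.5532, -0.1885, 0.1615]
orientation: [-180.0, -0.1, 90.9]
force: [-0.6, 0.7, -2.2]
grip_width: 0.0396
```

```bash
python3 - <<'E'
from h import *
from plant import robot
o=robot.get_obs();print(o["eef_pos"],o["orientation"],o["grip_width"])
c=shot("side","/tmp/s.npz"); crop(c,(220,60,400,200),4,"pics/s1.png")
c=shot("top","/tmp/t.npz"); crop(c,(240,90,400,210),5,"pics/t1.png")
E
```

```text
[ 0.55324003 -0.18846685  0.16147909] [-1.79980113e+02 -8.79548413e-02  9.09459176e+01] 0.03962233290378769
```

View pics/s1.png

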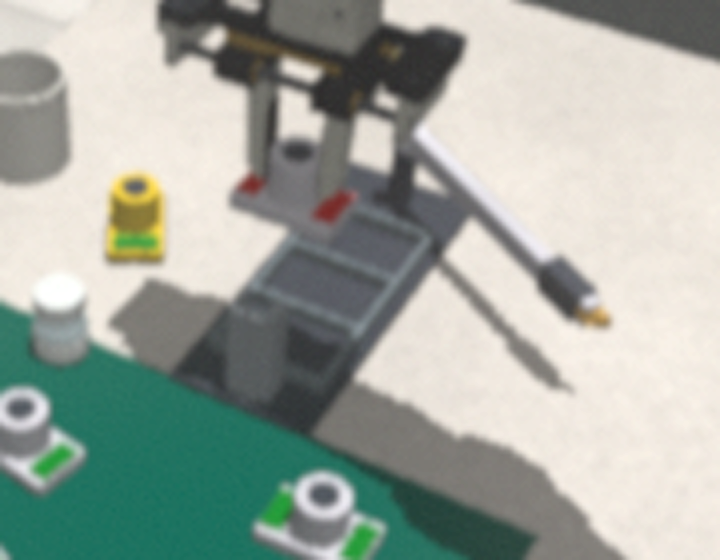

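View pics/t1.png

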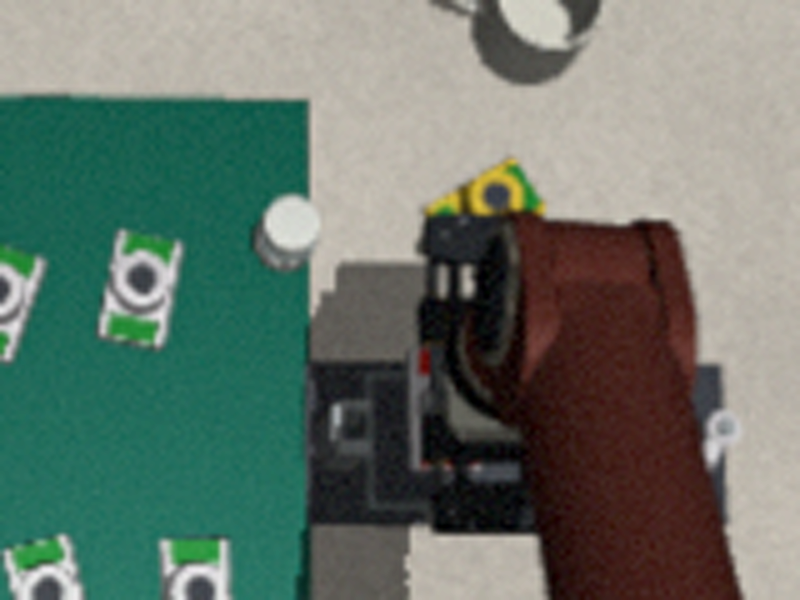

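>>> {"method": "carry_out", "body": {
  "increments": [0.03, 0, 0, -0.05, 0, 0, -0.5, 0.03, 0, 0, -0.1, 0, 0, -0.5, 0.03, 0, 0, -0.118, 0, 0, -0.5, 0.03, 0, 0, -0.13, 0, 0, -0.5, 0.03, 0, 0, -0.134, 0, 0, -0.5, 0.03, 0, 0, -0.134, 0, 0, -0.5]
}}

```text
time_s: 5.08
eef_pos: [0.5542, -0.1916, 0.029]
orientation: [179.8, 0.0, 90.2]
force: [0.2, -0.3, -1.8]
grip_width: 0.0395
```

>>> {"method": "carry_out", "body": {
  "increments": [0.03, 0, 0, -0.002, 0, 0, 0, 0.03, 0, 0, -0.002, 0, 0, 0, 0.06, 0, 0, -0.002, 0, 0, 0, 0.06, 0, 0, -0.002, 0, 0, 0, 0.06, 0, 0, 0.04, 0, 0, 0, 0.065, 0, 0, 0.1, 0, 0, 0, 0.065, 0, 0, 0.13, 0, 0, 0, 0.065, 0.0, 0.06, 0.13, 0, 0, 0, 0.065, 0.0, 0.12, 0.13, 0, 0, 0, 0.065, 0.0, 0.18, 0.13, 0, 0, 0, 0.065, 0.0, 0.24, 0.13, 0, 0, 0]
}}

```text
time_s: 6.45
eef_pos: [0.5531, 0.0503, 0.1579]
orientation: [179.9, -0.0, 90.2]
force: [0.8, -0.3, 0.1]
grip_width: 0.065
```

```bash
python3 - <<'E'
from h import *
from plant import robot
o=robot.get_obs();print(o["eef_pos"],o["orientation"],o["grip_width"])
c=shot("side","/tmp/s.npz"); crop(c,(200,80,350,240),4,"pics/s2.png"); housings(c)
c=shot("top","/tmp/t.npz"); crop(c,(180,110,400,230),3,"pics/t2.png"); housings(c)
E
```

```text
[0.55313811 0.05028263 0.15790032] [ 1.79941744e+02 -7.30733666e-03  9.01676898e+01] 0.06497212737562133
R tags ctr [0.5521 0.1736] yaw 17.1 boss (array([0.5511, 0.1732, 0.0451]), array([0.5494, 0.1746, 0.0483]), 197) px [221 227] bgr [123 120 120] 53 44
R tags ctr [0.5478 0.5053] yaw 51.9 boss (array([0.5469, 0.5039, 0.0452]), array([0.5454, 0.5045, 0.0475]), 353) px [130 343] bgr [135  62  34] 87 105
R tags ctr [0.2754 0.3331] yaw 59.5 boss (array([0.2761, 0.3344, 0.0447]), array([0.2759, 0.3357, 0.0474]), 342) px [286 341] bgr [ 67 100 109] 120 80
G tags ctr [0.6626 0.007 ] yaw 176.6 boss (array([0.6599, 0.004 , 0.0458]), array([0.6575, 0.0059, 0.0481]), 143) px [223 170] bgr [75 73 72] 32 14
G tags ctr [ 0.4398 -0.0381] yaw 1.3 boss (array([ 0.4385, -0.0374,  0.0457]), array([ 0.4375, -0.0345,  0.0481]), 166) px [299 191] bgr [75 74 74] 34 38
G tags ctr [0.6546 0.1117] yaw 172.6 boss (array([0.6501, 0.1071, 0.0459]), array([0.6487, 0.109 , 0.048 ]), 167) px [204 195] bgr [78 76 76] 37 9
G tags ctr [0.4371 0.066 ] yaw 15.3 boss (array([0.4366, 0.0673, 0.0458]), array([0.4353, 0.07
[... 252 characters left out ...]
0.554 , 0.1765, 0.0477]), array([0.5535, 0.1761, 0.0487]), 102) px [220 176] bgr [45 40 37] 36 32
R tags ctr [ 0.5564 -0.1905] yaw 0.9 boss (array([ 0.5558, -0.1902,  0.0493]), array([ 0.5549, -0.19  ,  0.054 ]), 105) px [321 176] bgr [68 66 68] 37 31
R tags ctr [0.2792 0.3364] yaw 60.9 boss (array([0.2776, 0.336 , 0.047 ]), array([0.2788, 0.335 , 0.0488]), 104) px [173 252] bgr [46 46 46] 39 31
G tags ctr [ 0.7253 -0.2502] yaw 119.5 boss (array([ 0.7243, -0.2467,  0.0466]), array([ 0.7229, -0.2464,  0.0476]), 96) px [337 131] bgr [37 81 90] 31 14
G tags ctr [0.4391 0.0698] yaw 14.8 boss (array([0.4395, 0.0703, 0.0469]), array([0.4388, 0.0706, 0.0487]), 103) px [249 208] bgr [51 45 44] 39 36
```

View pics/s2.png

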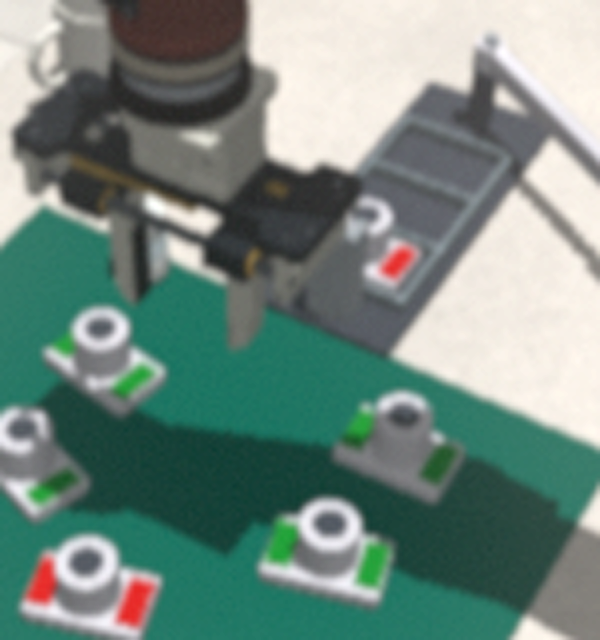

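View pics/t2.png

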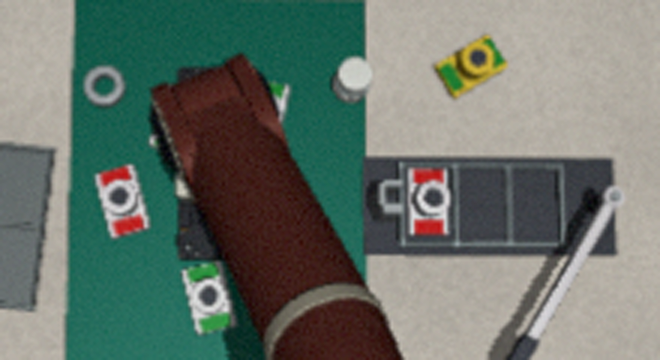

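>>> {"method": "carry_out", "body": {
  "increments": [0.065, 0, 0.06, 0, 0, 0, 8, 0.065, 0, 0.12, 0, 0, 0, 15.8, 0.065, 0, 0.1265, 0, 0, 0, 15.8, 0.065, 0, 0.1265, -0.05, 0, 0, 15.8, 0.065, 0, 0.1265, -0.1, 0, 0, 15.8, 0.065, 0, 0.1265, -0.134, 0, 0, 15.8, 0.065, 0, 0.1265, -0.134, 0, 0, 15.8, 0.065, 0, 0.1265, -0.134, 0, 0, 15.8]
}}

```text
time_s: 7.55
eef_pos: [0.5542, 0.1747, 0.0249]
orientation: [179.9, 0.0, 105.9]
force: [0.0, -0.6, 0.2]
grip_width: 0.0655
```

>>> {"method": "carry_out", "body": {
  "increments": [0.03, 0, 0, 0, 0, 0, 0, 0.03, 0, 0, 0, 0, 0, 0, 0.03, 0, 0, 0, 0, 0, 0, 0.03, 0, 0, 0, 0, 0, 0, 0.03, 0, 0, 0.03, 0, 0, 0, 0.03, 0, 0, 0.08, 0, 0, 0, 0.03, 0, 0, 0.14, 0, 0, 0, 0.03, 0, 0, 0.14, 0, 0, 0],
  "force": 40
}}

```text
time_s: 8.55
eef_pos: [0.556, 0.1769, 0.1681]
orientation: [179.4, -0.1, 106.0]
force: [-0.0, -0.0, -3.5]
grip_width: 0.0394
```

>>> {"method": "carry_out", "body": {
  "increments": [0.03, 0, -0.432, 0.0, 0, 0, -15.8, 0.03, 0, -0.432, 0.0, 0, 0, -15.8, 0.03, 0, -0.432, 0.0, 0, 0, -15.8, 0.03, 0, -0.432, 0.0, 0, 0, -15.8, 0.03, 0, -0.432, 0.0, 0, 0, -15.8, 0.03, 0, -0.432, 0.0, 0, 0, -15.8, 0.03, 0, -0.432, 0.0, 0, 0, -15.8, 0.03, 0, -0.432, 0.0, 0, 0, -15.8, 0.03, 0, -0.432, 0.0, 0, 0, -15.8, 0.03, 0, -0.432, 0.0, 0, 0, -15.8]
}}

```text
time_s: 9.8
eef_pos: [0.5529, -0.2545, 0.1627]
orientation: [-179.9, -0.1, 90.4]
force: [-0.1, 0.9, -4.0]
grip_width: 0.0398
```

```bash
python3 - <<'E'
from h import *
c=shot("side","/tmp/s.npz"); crop(c,(220,60,400,200),4,"pics/s3.png")
E
```

```text
(no output)
```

View pics/s3.png

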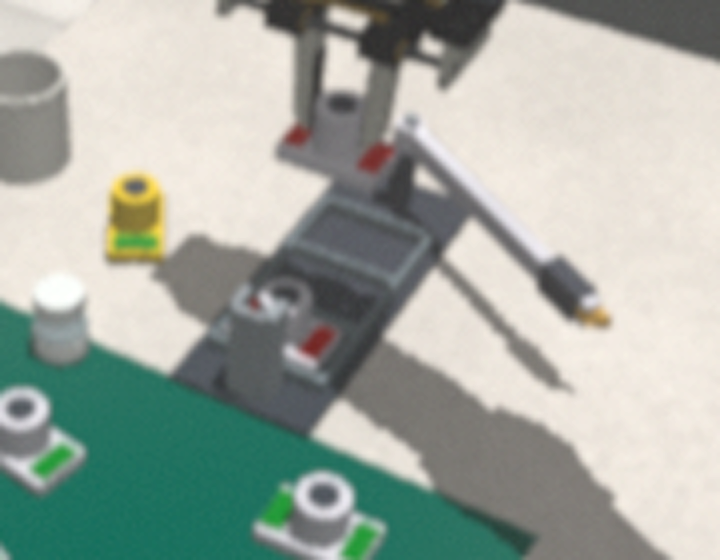

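>>> {"method": "carry_out", "body": {
  "increments": [0.03, 0, 0, -0.05, 0, 0, 0, 0.03, 0, 0, -0.1, 0, 0, 0, 0.03, 0, 0, -0.12, 0, 0, 0, 0.03, 0, 0, -0.132, 0, 0, 0, 0.03, 0, 0, -0.135, 0, 0, 0, 0.03, 0, 0, -0.135, 0, 0, 0, 0.06, 0, 0, -0.135, 0, 0, 0, 0.06, 0, 0, -0.135, 0, 0, 0, 0.06, 0, 0, -0.09, 0, 0, 0, 0.06, 0, 0, -0.04, 0, 0, 0, 0.065, 0, 0, 0, 0, 0, 0]
}}

```text
time_s: 11.22
eef_pos: [0.5539, -0.2572, 0.1663]
orientation: [179.8, 0.1, 90.2]
force: [1.0, -0.7, -0.0]
grip_width: 0.0641
```

>>> {"method": "carry_out", "body": {
  "increments": [0.065, -0.055, 0.11, 0.0, 0, 0, 1, 0.065, -0.113, 0.22, 0.0, 0, 0, 1, 0.065, -0.113, 0.22, 0.0, 0, 0, 1, 0.065, -0.113, 0.22, 0, 0, 0, 1, 0.065, -0.113, 0.22, 0.0, 0, 0, 1]
}}

```text
time_s: 11.85
eef_pos: [0.4383, -0.0326, 0.1646]
orientation: [180.0, -0.1, 91.7]
force: [0.4, -0.6, 0.9]
grip_width: 0.065
```

```bash
python3 - <<'E'
from h import *
c=shot("side","/tmp/s.npz"); crop(c,(200,80,350,240),4,"pics/s4.png"); housings(c)
c=shot("top","/tmp/t.npz"); crop(c,(180,110,400,230),3,"pics/t4.png"); housings(c)
E
```

```text
R tags ctr [ 0.526  -0.2296] yaw 90.2 boss (array([ 0.5427, -0.2299,  0.0485]), array([ 0.5415, -0.2423,  0.0525]), 27) px [303 139] bgr [84 82 78] 25 10
R tags ctr [0.5478 0.5053] yaw 51.9 boss (array([0.5476, 0.504 , 0.0449]), array([0.5454, 0.5045, 0.0475]), 353) px [130 343] bgr [133  61  33] 90 104
R tags ctr [0.2754 0.333 ] yaw 59.6 boss (array([0.2762, 0.3344, 0.0451]), array([0.2758, 0.3356, 0.0475]), 338) px [286 341] bgr [ 66  98 107] 121 81
G tags ctr [0.6626 0.0068] yaw 177.0 boss (array([0.6599, 0.0033, 0.0461]), array([0.6578, 0.0058, 0.0483]), 142) px [224 170] bgr [77 76 75] 31 14
G tags ctr [ 0.4402 -0.0373] yaw 1.9 boss (array([ 0.4385, -0.0373,  0.0455]), array([ 0.438 , -0.0348,  0.048 ]), 162) px [298 191] bgr [74 72 71] 33 34
G tags ctr [0.6546 0.1114] yaw 172.5 boss (array([0.6504, 0.1065, 0.0452]), array([0.6487, 0.1092, 0.0482]), 166) px [204 195] bgr [78 76 74] 39 10
G tags ctr [0.4368 0.0668] yaw 14.9 boss (array([0.4361, 0.0674, 0.0459]), array([0.4354, 0.0701, 0.0483]), 185) px [281 218] bgr [90 88 87] 48 52
R tags ctr [ 0.5877 -0.2229] yaw 90.6 boss (arr
[... 762 characters left out ...]
ray([0.2778, 0.3351, 0.0469]), array([0.2788, 0.3351, 0.0487]), 103) px [173 252] bgr [47 43 45] 38 31
G tags ctr [ 0.7245 -0.2504] yaw 118.4 boss (array([ 0.7245, -0.2472,  0.0465]), array([ 0.723 , -0.2464,  0.0477]), 94) px [337 131] bgr [36 79 89] 30 13
G tags ctr [0.6537 0.1089] yaw 160.3 boss (array([0.6537, 0.1114, 0.0476]), array([0.6527, 0.111 , 0.0488]), 102) px [239 149] bgr [42 39 35] 36 30
G tags ctr [0.6635 0.005 ] yaw 168.7 boss (array([0.6622, 0.0056, 0.0481]), array([0.662 , 0.0065, 0.0485]), 101) px [267 146] bgr [43 39 36] 31 27
G tags ctr [0.4389 0.0703] yaw 15.6 boss (array([0.4395, 0.0703, 0.0483]), array([0.4388, 0.0706, 0.049 ]), 103) px [249 208] bgr [49 44 41] 37 34
```

View pics/s4.png

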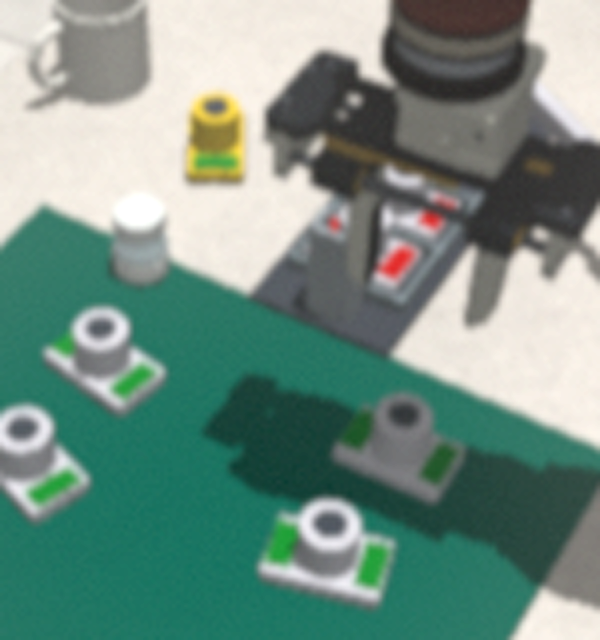

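View pics/t4.png

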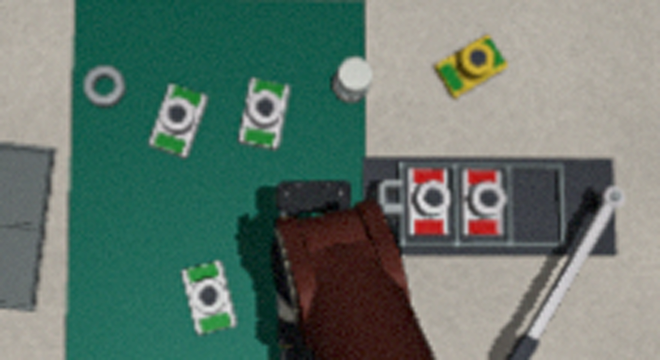

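>>> {"method": "carry_out", "body": {
  "increments": [0.065, 0, 0.001, -0.05, 0, 0, 1, 0.065, 0, 0.001, -0.1, 0, 0, 1, 0.065, 0, 0.001, -0.14, 0, 0, 1, 0.065, 0, 0.001, -0.14, 0, 0, 1, 0.065, 0, 0.001, -0.14, 0, 0, 1]
}}

```text
time_s: 12.58
eef_pos: [0.4414, -0.0368, 0.0245]
orientation: [179.9, 0.0, 92.1]
force: [0.3, -0.0, 1.1]
grip_width: 0.0649
```

>>> {"method": "carry_out", "body": {
  "increments": [0.03, 0, 0, 0, 0, 0, 0, 0.03, 0, 0, 0, 0, 0, 0, 0.03, 0, 0, 0, 0, 0, 0, 0.03, 0, 0, 0, 0, 0, 0, 0.03, 0, 0, 0.03, 0, 0, 0, 0.03, 0, 0, 0.08, 0, 0, 0, 0.03, 0, 0, 0.14, 0, 0, 0, 0.03, 0, 0, 0.14, 0, 0, 0],
  "force": 40
}}

```text
time_s: 13.58
eef_pos: [0.4427, -0.0358, 0.1671]
orientation: [179.5, 0.1, 92.2]
force: [0.4, -1.4, -2.4]
grip_width: 0.0392
```

>>> {"method": "carry_out", "body": {
  "increments": [0.03, 0.043, 0.409, 0.0, 0, 0, -8.3, 0.03, 0.043, 0.409, 0.0, 0, 0, -8.3, 0.03, 0.043, 0.409, 0.0, 0, 0, -8.3, 0.03, 0.043, 0.409, 0.0, 0, 0, -8.3, 0.03, 0.043, 0.409, 0.0, 0, 0, -8.3, 0.03, 0.043, 0.409, 0.0, 0, 0, -8.3, 0.03, 0.043, 0.409, 0.0, 0, 0, -8.3, 0.03, 0.043, 0.409, 0.0, 0, 0, -8.3, 0.03, 0.043, 0.409, -0.03, 0, 0, -8.3, 0.03, 0.043, 0.409, -0.05, 0, 0, -8.3]
}}

```text
time_s: 14.82
eef_pos: [0.4821, 0.3697, 0.1104]
orientation: [-179.8, 0.3, 83.8]
force: [0.8, -0.1, -2.6]
grip_width: 0.0394
```

```bash
python3 - <<'E'
from h import *
c=shot("side","/tmp/s.npz"); crop(c,(120,150,280,340),4,"pics/s5.png")
c=shot("top","/tmp/t.npz"); crop(c,(140,120,280,230),5,"pics/t5.png"); housings(c)
E
```

```text
R tags ctr [ 0.5877 -0.2229] yaw 90.6 boss (array([ 0.568 , -0.2226,  0.0491]), array([ 0.5683, -0.2146,  0.0505]), 4) px [330 168] bgr [32 30 28] 32 31
R tags ctr [ 0.5562 -0.1905] yaw 0.9 boss (array([ 0.5554, -0.1897,  0.049 ]), array([ 0.5552, -0.1903,  0.0535]), 108) px [321 176] bgr [69 69 68] 36 31
R tags ctr [ 0.557  -0.2561] yaw 0.5 boss (array([ 0.5558, -0.2564,  0.0488]), array([ 0.555 , -0.2559,  0.0529]), 111) px [339 176] bgr [115 113 114] 37 32
R tags ctr [ 0.5255 -0.2237] yaw 90.8 boss (array([ 0.543, -0.224,  0.049]), array([ 0.5429, -0.2299,  0.0499]), 9) px [331 185] bgr [56 55 49] 37 36
G tags ctr [ 0.7253 -0.2502] yaw 119.5 boss (array([ 0.7243, -0.2469,  0.0465]), array([ 0.7235, -0.2468,  0.0475]), 93) px [337 131] bgr [39 83 93] 31 14
G tags ctr [0.6635 0.0052] yaw 168.3 boss (array([0.6614, 0.0056, 0.0491]), array([0.6617, 0.0067, 0.0489]), 102) px [267 146] bgr [41 37 36] 32 26
G tags ctr [0.6537 0.1088] yaw 160.2 boss (array([0.6529, 0.1116, 0.0474]), array([0.6526, 0.1106, 0.0485]), 103) px [239 149] bgr [41 37 33] 35 28
G tags ctr [0.4389 0.0706] yaw 14.9 boss (array([0.4394, 0.0704, 0.0485]), array([0.4388, 0.0706, 0.0492]), 103) px [249 208] bgr [50 46 45] 37 34
```

View pics/s5.png

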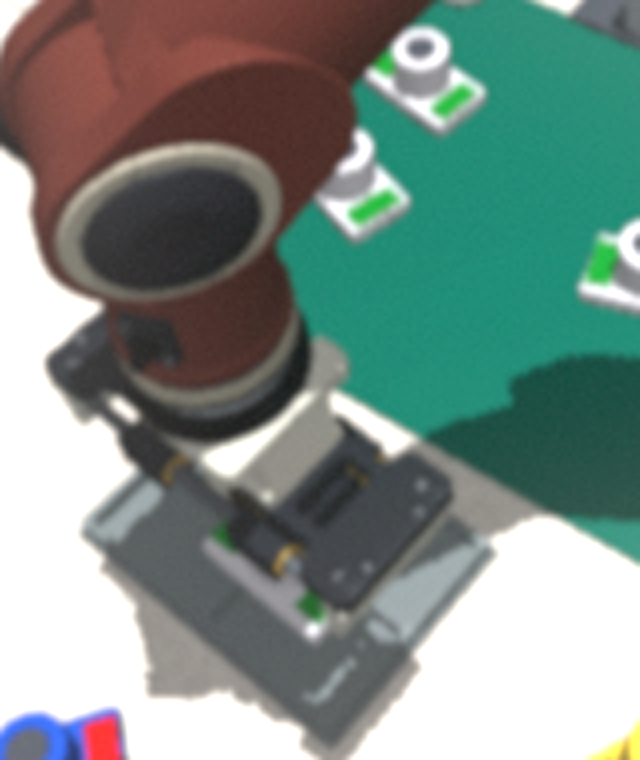

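View pics/t5.png

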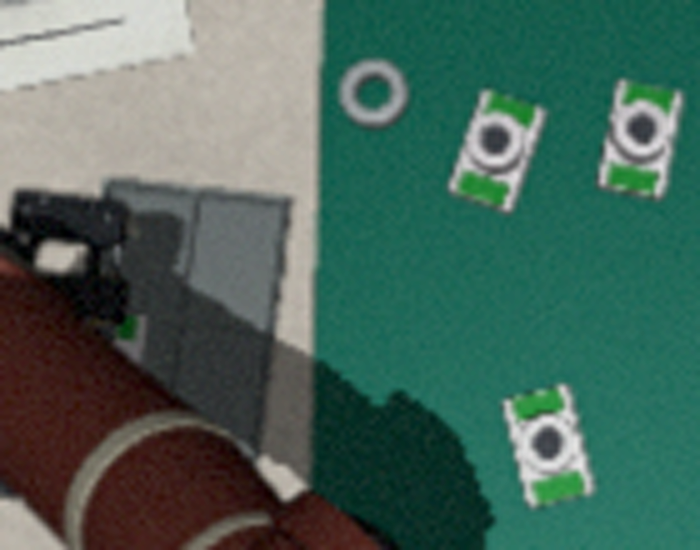

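>>> {"method": "carry_out", "body": {
  "increments": [0.03, 0, 0, -0.04, 0, 0, 0, 0.03, 0, 0, -0.068, 0, 0, 0, 0.03, 0, 0, -0.08, 0, 0, 0, 0.03, 0, 0, -0.084, 0, 0, 0, 0.03, 0, 0, -0.085, 0, 0, 0, 0.03, 0, 0, -0.085, 0, 0, 0, 0.06, 0, 0, -0.085, 0, 0, 0, 0.06, 0, 0, -0.085, 0, 0, 0, 0.06, 0, 0, -0.04, 0, 0, 0, 0.06, 0, 0, 0.01, 0, 0, 0, 0.065, 0, 0, 0.05, 0, 0, 0]
}}

```text
time_s: 16.3
eef_pos: [0.4838, 0.3741, 0.166]
orientation: [179.9, -0.2, 83.9]
force: [0.9, 0.5, -0.0]
grip_width: 0.0642
```

>>> {"method": "carry_out", "body": {
  "increments": [0.065, -0.04, -0.302, 0.0, 0, 0, 20.9, 0.065, -0.04, -0.302, 0.0, 0, 0, 20.9, 0.065, -0.043, -0.303, 0.0, 0, 0, 20.9, 0.065, -0.043, -0.303, 0.0, 0, 0, 20.9, 0.065, -0.043, -0.303, 0.0, 0, 0, 20.9, 0.065, -0.043, -0.303, 0.0, 0, 0, 20.9, 0.065, -0.043, -0.303, 0.0, 0, 0, 20.9]
}}

```text
time_s: 17.18
eef_pos: [0.4409, 0.071, 0.1642]
orientation: [179.9, -0.1, 104.8]
force: [-0.7, 0.8, -0.0]
grip_width: 0.065
```

```bash
python3 - <<'E'
from h import *
c=shot("side","/tmp/s.npz"); crop(c,(120,150,300,340),4,"pics/s6.png");housings(c)
c=shot("top","/tmp/t.npz"); crop(c,(140,120,280,230),5,"pics/t6.png"); housings(c)
E
```

```text
R tags ctr [0.548  0.5052] yaw 51.8 boss (array([0.5476, 0.5038, 0.0447]), array([0.5456, 0.5047, 0.0475]), 347) px [130 343] bgr [137  63  35] 88 104
R tags ctr [0.2754 0.333 ] yaw 59.6 boss (array([0.2761, 0.3337, 0.0451]), array([0.2758, 0.3354, 0.0478]), 336) px [286 341] bgr [ 69 101 111] 121 81
G tags ctr [0.6624 0.0066] yaw 176.6 boss (array([0.6591, 0.004 , 0.0457]), array([0.6576, 0.0059, 0.0484]), 140) px [224 170] bgr [78 77 76] 31 13
G tags ctr [0.6544 0.1119] yaw 172.5 boss (array([0.6505, 0.1062, 0.0453]), array([0.6487, 0.1093, 0.0481]), 165) px [204 195] bgr [80 79 77] 40 9
G tags ctr [0.437 0.067] yaw 15.0 boss (array([0.4362, 0.0678, 0.0454]), array([0.4354, 0.07  , 0.0484]), 183) px [281 218] bgr [76 75 74] 48 51
G tags ctr [0.4867 0.372 ] yaw 179.8 boss (array([0.4809, 0.3713, 0.0479]), array([0.4789, 0.3725, 0.0525]), 312) px [193 304] bgr [156 152 153] 81 31
R tags ctr [ 0.5878 -0.2229] yaw 90.7 boss (array([ 0.571 , -0.2203,  0.0517]), array([ 0.5705, -0.2115,  0.0531]), 4) px [330 168] bgr [32 31 29] 31 31
R tags ctr [0.5527 0.5072] yaw 44.8 boss (array([0.550
[... 603 characters left out ...]
ay([0.2776, 0.3361, 0.0466]), array([0.2788, 0.3354, 0.0486]), 102) px [173 253] bgr [45 38 36] 38 30
G tags ctr [ 0.7253 -0.2502] yaw 119.5 boss (array([ 0.7244, -0.2471,  0.0474]), array([ 0.7231, -0.2468,  0.048 ]), 92) px [337 131] bgr [38 80 91] 31 14
G tags ctr [0.6633 0.005 ] yaw 168.0 boss (array([0.6619, 0.0056, 0.0463]), array([0.6615, 0.0065, 0.0487]), 104) px [267 146] bgr [42 36 37] 32 27
G tags ctr [0.6539 0.1091] yaw 160.8 boss (array([0.6537, 0.1099, 0.0469]), array([0.6523, 0.1106, 0.0486]), 106) px [239 149] bgr [41 38 36] 35 29
G tags ctr [0.4844 0.3749] yaw 172.3 boss (array([0.4833, 0.3713, 0.0489]), array([0.4832, 0.3705, 0.0539]), 113) px [164 195] bgr [44 41 38] 39 39
```

View pics/s6.png

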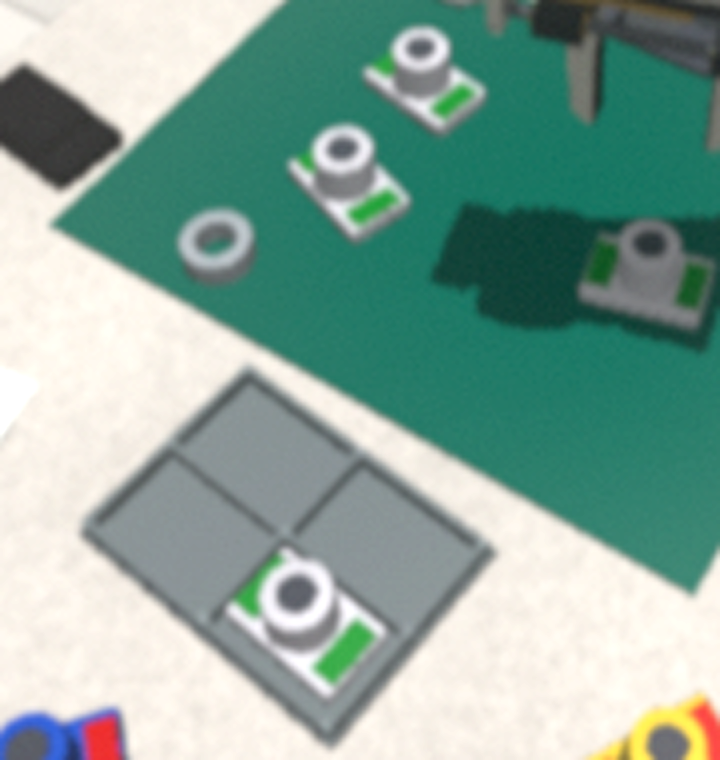

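View pics/t6.png

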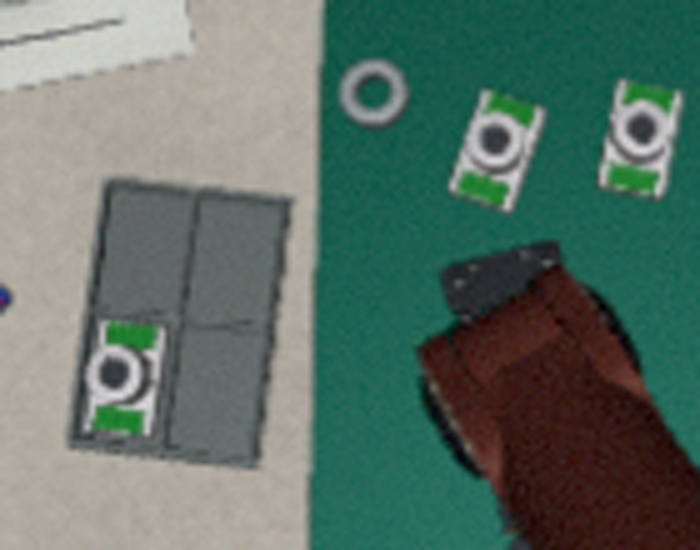

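>>> {"method": "carry_out", "body": {
  "increments": [0.065, -0.001, 0, -0.05, 0, 0, 0, 0.065, -0.001, 0, -0.1, 0, 0, 0, 0.065, -0.001, 0, -0.14, 0, 0, 0, 0.065, -0.001, 0, -0.14, 0, 0, 0, 0.065, -0.001, 0, -0.14, 0, 0, 0, 0.03, -0.001, 0, -0.14, 0, 0, 0, 0.03, -0.001, 0, -0.14, 0, 0, 0, 0.03, -0.001, 0, -0.14, 0, 0, 0, 0.03, -0.001, 0, -0.14, 0, 0, 0]
}}

```text
time_s: 18.4
eef_pos: [0.438, 0.0694, 0.0242]
orientation: [-179.9, 0.1, 104.8]
force: [-2.9, -0.9, 7.8]
grip_width: 0.0394
```

>>> {"method": "carry_out", "body": {
  "increments": [0.03, 0, 0, 0.03, 0, 0, 0, 0.03, 0, 0, 0.08, 0, 0, 0, 0.03, 0, 0, 0.14, 0, 0, 0, 0.03, 0.034, 0.239, 0.14, 0, 0, -20.8, 0.03, 0.034, 0.239, 0.14, 0, 0, -20.8, 0.03, 0.034, 0.239, 0.14, 0, 0, -20.8, 0.03, 0.034, 0.239, 0.14, 0, 0, -20.8, 0.03, 0.034, 0.239, 0.14, 0, 0, -20.8, 0.03, 0.034, 0.239, 0.14, 0, 0, -20.8, 0.03, 0.034, 0.239, 0.09, 0, 0, -20.8, 0.03, 0.034, 0.239, 0.09, 0, 0, -20.8]
}}

```text
time_s: 19.77
eef_pos: [0.4707, 0.3041, 0.1103]
orientation: [-179.6, 0.5, 83.8]
force: [-0.2, -1.1, -3.5]
grip_width: 0.0392
```

```bash
python3 - <<'E'
from h import *
c=shot("side","/tmp/s.npz"); crop(c,(120,150,300,340),4,"pics/s7.png")
E
```

```text
(no output)
```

View pics/s7.png

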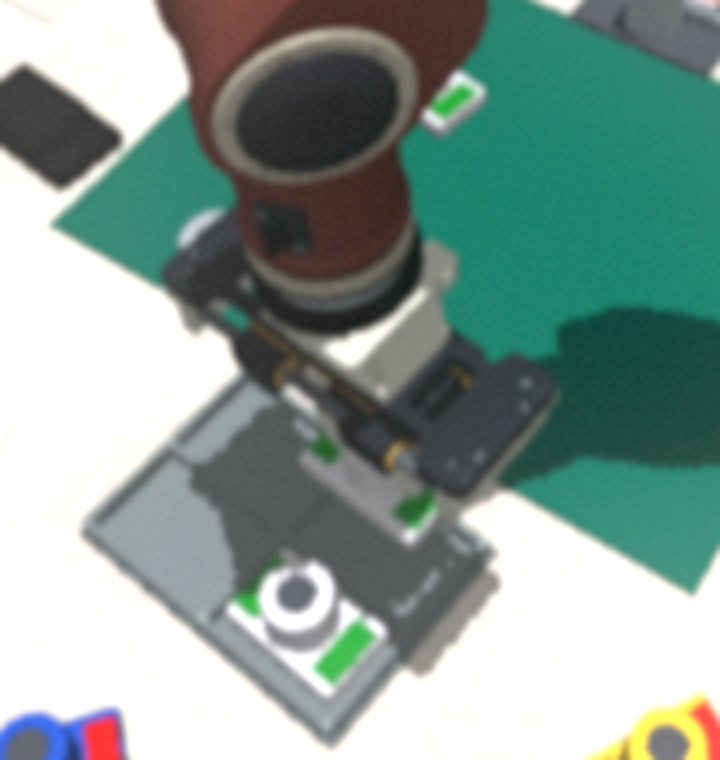

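>>> {"method": "carry_out", "body": {
  "increments": [0.03, 0, 0, -0.04, 0, 0, 0, 0.03, 0, 0, -0.068, 0, 0, 0, 0.03, 0, 0, -0.08, 0, 0, 0, 0.03, 0, 0, -0.084, 0, 0, 0, 0.03, 0, 0, -0.085, 0, 0, 0, 0.03, 0, 0, -0.085, 0, 0, 0, 0.06, 0, 0, -0.085, 0, 0, 0, 0.06, 0, 0, -0.085, 0, 0, 0, 0.06, 0, 0, -0.04, 0, 0, 0, 0.06, 0, 0, 0.01, 0, 0, 0, 0.065, 0, 0, 0.05, 0, 0, 0]
}}

```text
time_s: 21.2
eef_pos: [0.4733, 0.3097, 0.1656]
orientation: [179.9, -0.1, 84.0]
force: [0.7, 1.4, -0.2]
grip_width: 0.0638
```

>>> {"method": "carry_out", "body": {
  "increments": [0.065, 0, -0.12, 0.0, 0, 0, 0, 0.065, 0, -0.12, 0.0, 0, 0, 0, 0.065, 0, -0.12, 0.0, 0, 0, 0]
}}

```text
time_s: 21.58
eef_pos: [0.4737, 0.183, 0.1633]
orientation: [-180.0, 0.2, 83.5]
force: [1.3, 1.2, 0.5]
grip_width: 0.0652
```

```bash
python3 - <<'E'
from h import *
c=shot("side","/tmp/s.npz"); crop(c,(120,150,300,340),4,"pics/s8.png")
c=shot("top","/tmp/t.npz"); crop(c,(140,120,280,230),5,"pics/t8.png"); 
for o in housings(c,False): print(o); print(flange(c,o[1]))
E
```

```text
('R', array([ 0.58781876, -0.22290984]), np.float64(90.73219718650303), array([ 0.56881131, -0.21554762,  0.05474221]), array([330, 168]))
(array([ 0.5881, -0.2233]), array([0.1091, 0.1091]), np.float32(90.6), np.float64(137.4))
('R', array([0.55277914, 0.50697085]), np.float64(45.18049062019432), array([0.55040593, 0.50480084, 0.04961057]), array([129, 176]))
(array([0.5531, 0.5075]), array([0.1093, 0.1116]), np.float32(90.6), np.float64(56.2))
('R', array([ 0.55623579, -0.19048185]), np.float64(0.8817726519849316), array([ 0.5548298 , -0.18986792,  0.05377513]), array([321, 176]))
(array([ 0.5567, -0.1909]), array([0.1083, 0.1083]), np.float32(90.5), np.float64(137.5))
('R', array([ 0.55699197, -0.25607381]), np.float64(0.4700389165751915), array([ 0.55496919, -0.25605892,  0.05361315]), array([339, 176]))
(array([ 0.5575, -0.2566]), array([0.1086, 0.1092]), np.float32(90.5), np.float64(132.0))
('R', array([ 0.525409  , -0.22364582]), np.float64(90.58832708708574), array([ 0.54355033, -0.2293372 ,  0.05097424]), array([331, 185]))
(array([ 0.5257, -0.2238]), array([0.1066, 0.1091])
[... 678 characters left out ...]
float32(169.4), np.float64(170.0))
('G', array([0.65368262, 0.10891955]), np.float64(160.2580500999711), array([0.65263339, 0.11095704, 0.04854451]), array([239, 149]))
(array([0.6519, 0.1096]), array([0.0536, 0.0846]), np.float32(161.8), np.float64(161.7))
('G', array([0.48462928, 0.37434787]), np.float64(172.63878237831403), array([0.48339044, 0.37070649, 0.05359804]), array([164, 195]))
(array([0.4851, 0.3748]), array([0.1073, 0.1085]), np.float32(90.7), np.float64(55.8))
('G', array([0.44975117, 0.34606161]), np.float64(82.22645835220709), array([0.4683155 , 0.3546601 , 0.04896745]), array([172, 204]))
(array([0.4503, 0.3465]), array([0.1067, 0.1076]), np.float32(91.5), np.float64(60.0))
```

View pics/s8.png

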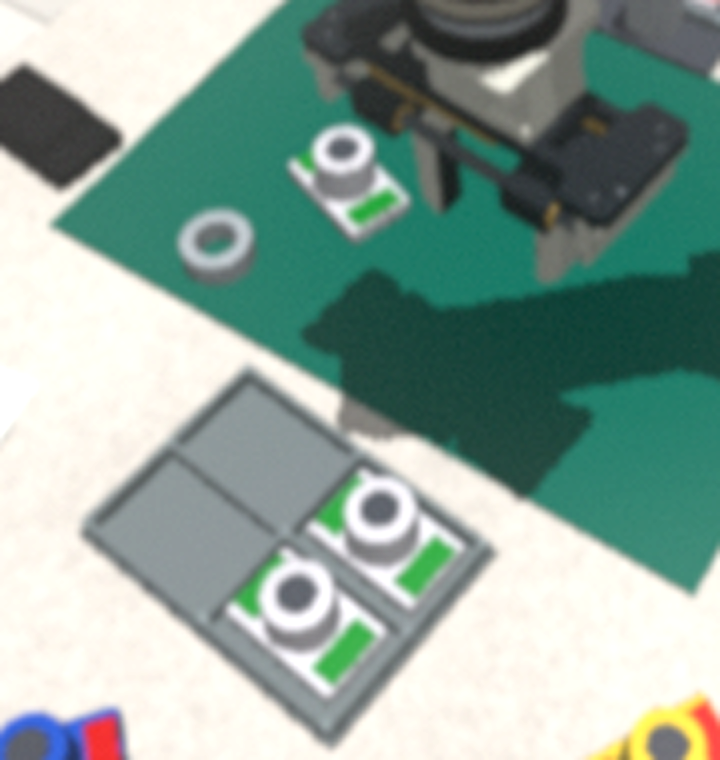

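View pics/t8.png

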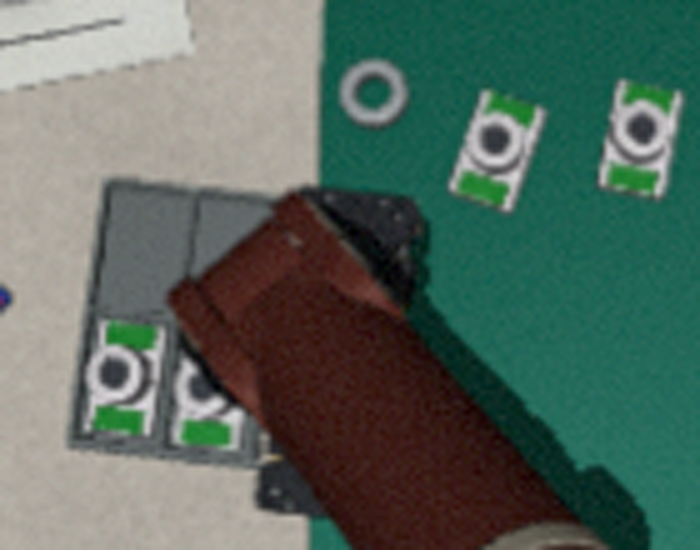

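>>> {"method": "carry_out", "body": {
  "increments": [0.065, 0.1795, -0.079, 0, 0, 0, -12.5, 0.065, 0.1795, -0.079, 0, 0, 0, -12.5, 0.065, 0.1795, -0.079, 0, 0, 0, -12.5, 0.065, 0.1795, -0.079, 0, 0, 0, -12.5, 0.065, 0.1795, -0.079, -0.05, 0, 0, -12.5, 0.065, 0.1795, -0.079, -0.1, 0, 0, -12.5, 0.065, 0.1795, -0.079, -0.14, 0, 0, -12.5, 0.065, 0.1795, -0.079, -0.14, 0, 0, -12.5, 0.065, 0.1795, -0.079, -0.14, 0, 0, -12.5]
}}

```text
time_s: 22.8
eef_pos: [0.6534, 0.1125, 0.0254]
orientation: [179.9, -0.2, 71.6]
force: [-0.3, 0.0, 0.5]
grip_width: 0.0649
```

>>> {"method": "carry_out", "body": {
  "increments": [0.03, 0, 0, 0, 0, 0, 0, 0.03, 0, 0, 0, 0, 0, 0, 0.03, 0, 0, 0, 0, 0, 0, 0.03, 0, 0, 0, 0, 0, 0, 0.03, 0, 0, 0.03, 0, 0, 0, 0.03, 0, 0, 0.08, 0, 0, 0, 0.03, 0, 0, 0.14, 0, 0, 0, 0.03, 0, 0, 0.14, 0, 0, 0]
}}

```text
time_s: 23.8
eef_pos: [0.6558, 0.1114, 0.1691]
orientation: [179.4, -0.4, 71.5]
force: [0.2, -0.2, -3.3]
grip_width: 0.0396
```

>>> {"method": "carry_out", "body": {
  "increments": [0.03, -0.0785, 0.2525, 0, 0, 0, 12.3, 0.03, -0.0785, 0.2525, 0, 0, 0, 12.3, 0.03, -0.0785, 0.2525, 0, 0, 0, 12.3, 0.03, -0.0785, 0.2525, 0, 0, 0, 12.3, 0.03, -0.0785, 0.2525, 0, 0, 0, 12.3, 0.03, -0.0785, 0.2525, 0, 0, 0, 12.3, 0.03, -0.0785, 0.2525, -0.03, 0, 0, 12.3, 0.03, -0.0785, 0.2525, -0.05, 0, 0, 12.3, 0.03, -0.0785, 0.2525, -0.05, 0, 0, 12.3]
}}

```text
time_s: 24.92
eef_pos: [0.5743, 0.3577, 0.1106]
orientation: [-179.8, 0.4, 83.6]
force: [-0.6, 0.9, -2.1]
grip_width: 0.0392
```

```bash
python3 - <<'E'
from h import *
c=shot("side","/tmp/s.npz"); crop(c,(120,150,300,340),4,"pics/s9.png")
E
```

```text
(no output)
```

View pics/s9.png

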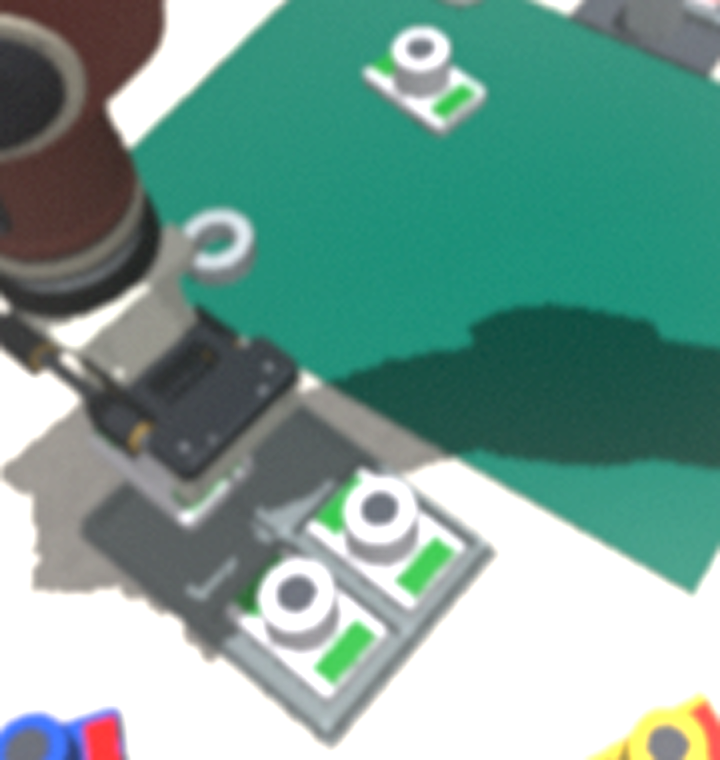

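>>> {"method": "carry_out", "body": {
  "increments": [0.03, 0, 0, -0.04, 0, 0, 0, 0.03, 0, 0, -0.068, 0, 0, 0, 0.03, 0, 0, -0.08, 0, 0, 0, 0.03, 0, 0, -0.084, 0, 0, 0, 0.03, 0, 0, -0.085, 0, 0, 0, 0.03, 0, 0, -0.085, 0, 0, 0, 0.06, 0, 0, -0.085, 0, 0, 0, 0.06, 0, 0, -0.085, 0, 0, 0, 0.06, 0, 0, -0.04, 0, 0, 0, 0.06, 0, 0, 0.01, 0, 0, 0, 0.065, 0, 0, 0.05, 0, 0, 0]
}}

```text
time_s: 26.35
eef_pos: [0.5745, 0.3636, 0.1658]
orientation: [179.9, -0.1, 83.8]
force: [1.2, 0.5, -0.7]
grip_width: 0.0642
```

>>> {"method": "carry_out", "body": {
  "increments": [0.065, 0.088, -0.357, 0.0, 0, 0, -4, 0.065, 0.088, -0.357, 0.0, 0, 0, -4, 0.065, 0.088, -0.357, 0.0, 0, 0, -4, 0.065, 0.088, -0.357, 0.0, 0, 0, -4, 0.065, 0.088, -0.357, 0.0, 0, 0, -4, 0.065, 0.088, -0.357, 0.0, 0, 0, -4, 0.065, 0.088, -0.357, 0.0, 0, 0, -4]
}}

```text
time_s: 27.22
eef_pos: [0.6634, -0.003, 0.1628]
orientation: [179.9, 0.3, 79.1]
force: [-0.4, 0.9, -0.4]
grip_width: 0.065
```

```bash
python3 - <<'E'
from h import *
c=shot("side","/tmp/s.npz"); crop(c,(120,130,320,340),3.5,"pics/s10.png"); housings(c)
c=shot("top","/tmp/t.npz"); crop(c,(140,120,280,230),5,"pics/t10.png"); 
E
```

```text
R tags ctr [ 0.5567 -0.2661] yaw 178.6 boss (array([ 0.5531, -0.2589,  0.0489]), array([ 0.5511, -0.2541,  0.0524]), 125) px [299 129] bgr [78 76 77] 19 20
R tags ctr [ 0.5258 -0.2327] yaw 89.8 boss (array([ 0.5417, -0.2476,  0.0491]), array([ 0.5417, -0.2466,  0.0499]), 46) px [303 139] bgr [86 84 80] 25 19
R tags ctr [0.5479 0.5052] yaw 51.7 boss (array([0.5474, 0.5041, 0.045 ]), array([0.5457, 0.5043, 0.0475]), 346) px [130 343] bgr [132  61  33] 88 105
R tags ctr [0.2754 0.333 ] yaw 59.6 boss (array([0.2762, 0.3342, 0.0449]), array([0.2757, 0.3355, 0.0475]), 340) px [286 341] bgr [ 66  96 106] 120 82
G tags ctr [0.6624 0.0068] yaw 176.9 boss (array([0.6596, 0.0029, 0.0457]), array([0.6575, 0.006 , 0.0482]), 144) px [224 170] bgr [75 73 72] 29 10
G tags ctr [0.5278 0.3349] yaw 54.6 boss None px [189 282] bgr [86 84 79] 71 34
G tags ctr [0.5794 0.3631] yaw 3.8 boss (array([0.5719, 0.36  , 0.0479]), array([0.5698, 0.3614, 0.0522]), 282) px [164 281] bgr [127 123 125] 71 13
G tags ctr [0.4773 0.3088] yaw 0.2 boss (array([0.4717, 0.3076, 0.0476]), array([0.4704, 0.3098, 0.0527]), 293) px [214 284] bgr [151 146 147] 76 34
G tags ctr [0.5142 0.3401] yaw 81.1 boss (array([0.4949, 0.358 , 0.0529]), array([0.4952, 0.3578, 0.0525]), 6) px [193 287] bgr [88 86 86] 32 34
G tags ctr [0.4498 0.3404] yaw 82.0 boss (array([0.4629, 0.3388, 0.0473]), array([0.4631, 0.3284, 0.05  ]), 76) px [215 301] bgr [90 91 84] 82 76
G tags ctr [0.4867 0.3716] yaw 179.3 boss (array([0.4805, 0.3713, 0.0479]), array([0.479 , 0.3726, 0.0524]), 311) px [194 304] bgr [151 146 149] 82 32
```

View pics/s10.png

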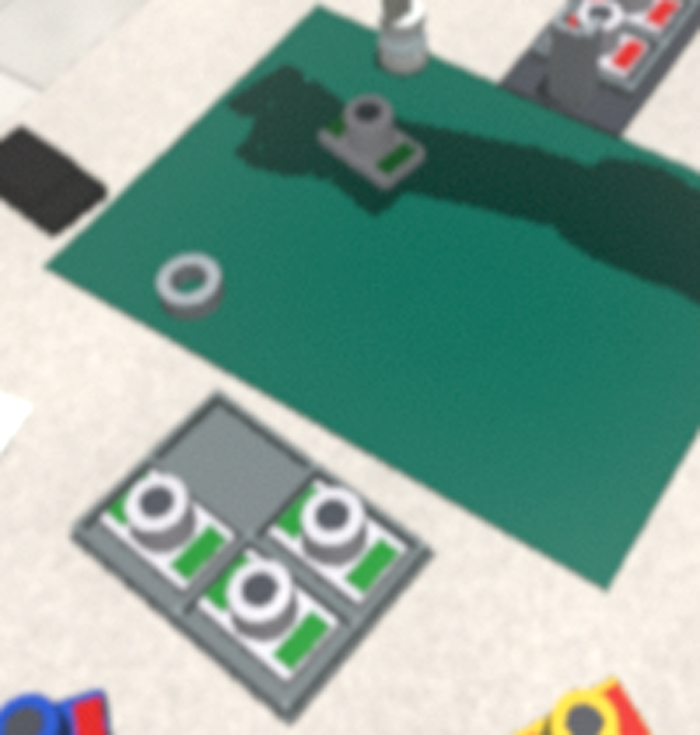

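View pics/t10.png

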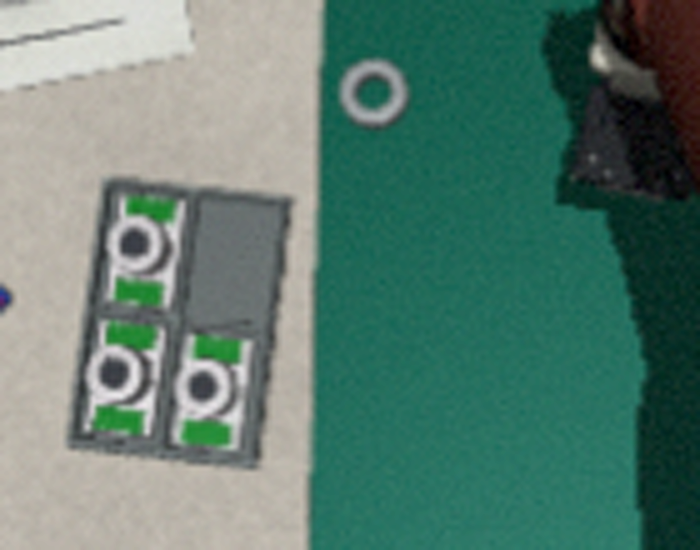

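>>> {"method": "carry_out", "body": {
  "increments": [0.065, 0, 0, 0, 0, 0, -0.5, 0.065, 0, 0, -0.05, 0, 0, -0.5, 0.065, 0, 0, -0.1, 0, 0, -0.5, 0.065, 0, 0, -0.14, 0, 0, -0.5, 0.065, 0, 0, -0.14, 0, 0, -0.5, 0.065, 0, 0, -0.14, 0, 0, -0.5, 0.03, 0, 0, -0.14, 0, 0, -0.5, 0.03, 0, 0, -0.14, 0, 0, -0.5, 0.03, 0, 0, -0.14, 0, 0, -0.5, 0.03, 0, 0, -0.14, 0, 0, -0.5]
}}

```text
time_s: 28.58
eef_pos: [0.6619, 0.0056, 0.0245]
orientation: [180.0, 0.0, 79.3]
force: [-2.3, -0.2, 5.3]
grip_width: 0.0396
```

>>> {"method": "carry_out", "body": {
  "increments": [0.03, 0, 0, 0.03, 0, 0, 0, 0.03, 0, 0, 0.08, 0, 0, 0, 0.03, 0, 0, 0.14, 0, 0, 0, 0.03, -0.095, 0.293, 0.14, 0, 0, 4.5, 0.03, -0.095, 0.293, 0.14, 0, 0, 4.5, 0.03, -0.095, 0.293, 0.14, 0, 0, 4.5, 0.03, -0.095, 0.293, 0.14, 0, 0, 4.5, 0.03, -0.095, 0.293, 0.14, 0, 0, 4.5, 0.03, -0.095, 0.293, 0.14, 0, 0, 4.5, 0.03, -0.095, 0.293, 0.12, 0, 0, 4.5, 0.03, -0.095, 0.293, 0.09, 0, 0, 4.5, 0.03, -0.095, 0.293, 0.09, 0, 0, 4.5]
}}

```text
time_s: 30.08
eef_pos: [0.5656, 0.2957, 0.1105]
orientation: [-179.7, 0.3, 83.7]
force: [-0.5, 0.4, -1.4]
grip_width: 0.0395
```

```bash
python3 - <<'E'
from h import *
c=shot("side","/tmp/s.npz"); crop(c,(120,150,300,340),4,"pics/s11.png")
E
```

```text
(no output)
```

View pics/s11.png

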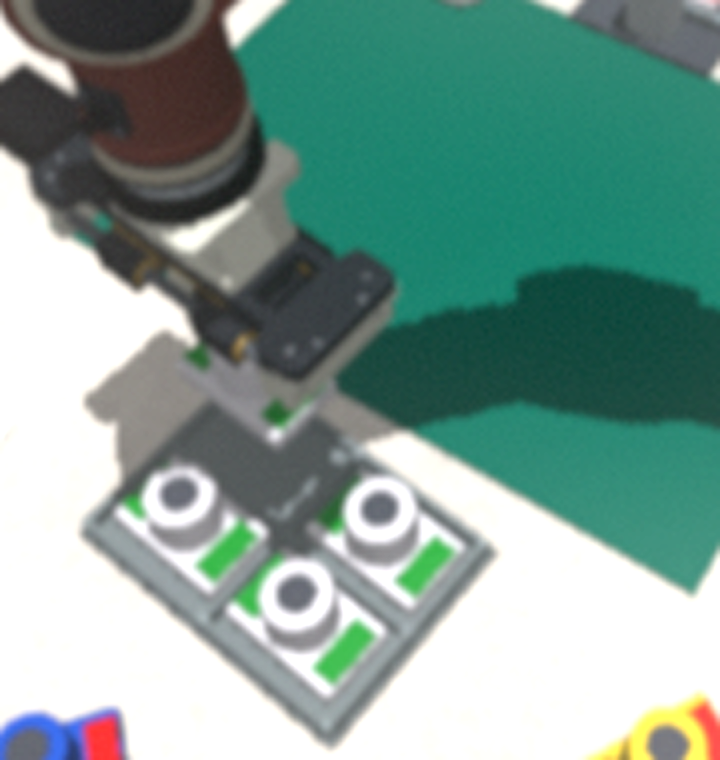

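>>> {"method": "carry_out", "body": {
  "increments": [0.03, 0, 0, -0.04, 0, 0, 0, 0.03, 0, 0, -0.068, 0, 0, 0, 0.03, 0, 0, -0.08, 0, 0, 0, 0.03, 0, 0, -0.084, 0, 0, 0, 0.03, 0, 0, -0.085, 0, 0, 0, 0.03, 0, 0, -0.085, 0, 0, 0, 0.06, 0, 0, -0.085, 0, 0, 0, 0.06, 0, 0, -0.085, 0, 0, 0, 0.06, 0, 0, -0.04, 0, 0, 0, 0.06, 0, 0, 0.01, 0, 0, 0, 0.065, 0, 0, 0.05, 0, 0, 0, 0.065, 0, 0, 0.08, 0, 0, 0]
}}

```text
time_s: 31.62
eef_pos: [0.5676, 0.2993, 0.1958]
orientation: [179.9, -0.1, 83.8]
force: [1.0, 0.4, -0.4]
grip_width: 0.065
```

>>> {"method": "carry_out", "body": {
  "increments": [0, -0.1, -0.3, 0.0, 0, 0, 0, 0, -0.1, -0.3, 0.0, 0, 0, 0, 0, -0.1, -0.3, 0.0, 0, 0, 0, 0, -0.1, -0.3, 0.0, 0, 0, 0, 0, -0.1, -0.3, 0.0, 0, 0, 0, 0, -0.1, -0.3, 0.0, 0, 0, 0, 0, -0.1, -0.3, 0.0, 0, 0, 0]
}}

```text
time_s: 32.5
eef_pos: [0.4676, -0.001, 0.194]
orientation: [179.9, -0.1, 83.8]
force: [0.2, 0.7, -0.6]
grip_width: 0.0014
```

```bash
python3 - <<'E'
from h import *
c=shot("side","/tmp/s.npz"); crop(c,(120,150,300,340),4,"pics/s12.png")
c=shot("top","/tmp/t.npz"); crop(c,(140,110,400,240),3,"pics/t12.png"); 
P=cloud(c)
m=(P[...,0]>.3)&(P[...,0]<.58)&(P[...,1]>-.44)&(P[...,1]<-.24)&(P[...,2]>.07)&(P[...,2]<.1)
q=P[m]; print(m.sum(),q.min(0),q.max(0),cv2.fitLine(q[:,:2].astype(np.float32),2,0,.01,.01).ravel(),cv2.minAreaRect(q[:,:2].astype(np.float32)))
E
```

```text
410 [ 0.33171606 -0.40694672  0.0701726 ] [ 0.56567721 -0.26067699  0.09287811] [ 0.8520869  -0.5234003   0.448602   -0.32994017] ((0.45111358165740967, -0.3306255340576172), (0.024697447195649147, 0.2711127996444702), 57.93057632446289)
```

View pics/s12.png

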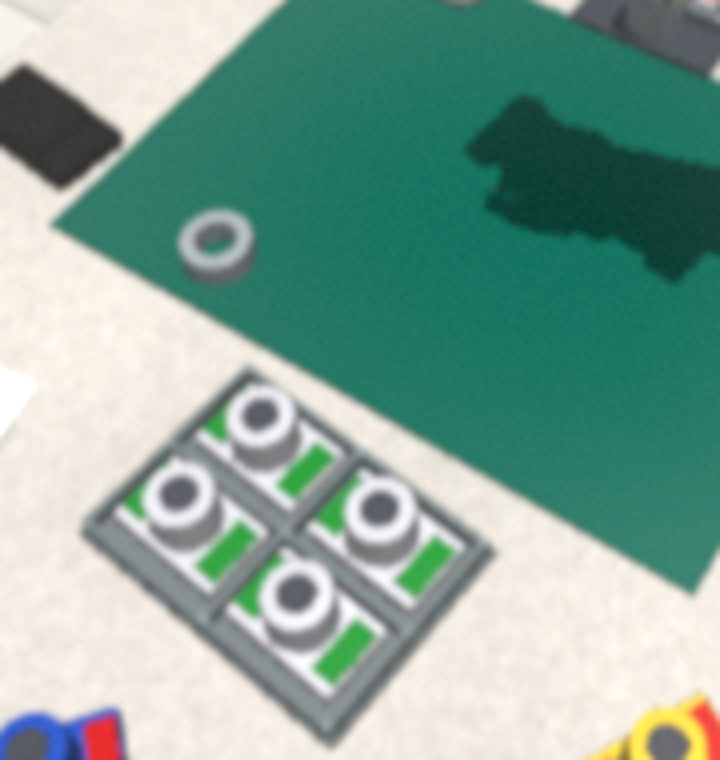

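View pics/t12.png

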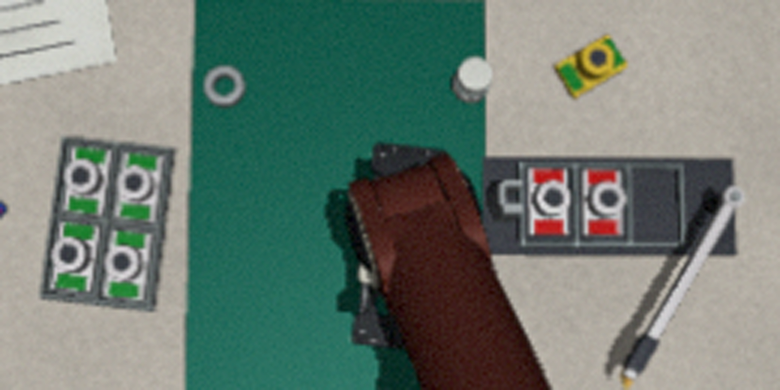

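>>> {"method": "carry_out", "body": {
  "increments": [0, -0.08, -0.352, 0, 0, 0, -25.4, 0, -0.08, -0.352, 0, 0, 0, -25.4, 0, -0.08, -0.352, 0, 0, 0, -25.4, 0, -0.08, -0.352, 0, 0, 0, -25.4, 0, -0.08, -0.352, 0, 0, 0, -25.4, 0, -0.08, -0.352, 0, 0, 0, -25.4, 0, -0.08, -0.352, 0, 0, 0, -25.4, 0, -0.08, -0.352, 0, 0, 0, -25.4, 0, -0.08, -0.352, -0.05, 0, 0, -25.4, 0, -0.08, -0.352, -0.1, 0, 0, -25.4, 0, -0.08, -0.352, -0.126, 0, 0, -25.4, 0, -0.08, -0.352, -0.126, 0, 0, -25.4]
}}

```text
time_s: 34.1
eef_pos: [0.3876, -0.3499, 0.0662]
orientation: [-179.7, -0.1, 58.7]
force: [0.6, -0.4, -0.1]
grip_width: 0.0005
```

```bash
python3 - <<'E'
from h import *
from plant import robot
o=robot.get_obs();print(o["eef_pos"],o["orientation"])
c=shot("side","/tmp/s.npz"); crop(c,(250,60,420,200),4,"pics/s13.png")
H=np.array([.554,-.3965]);r=.165
def C(t,d):
    t=np.radians(t);return H+r*np.array([-np.sin(t),np.cos(t)])-d*np.array([np.cos(t),np.sin(t)])
b=np.array([.387,-.353])
for t,d in [(58.5,.05),(58.5,.03),(58.5,.017),(52,.017),(45,.017),(37,.017),(29,.017),(21,.017),(14,.017),(8,.017),(4,.017),(1,.017),(0,.017),(0,.012)]:
    print(t,d,(C(t,d)-b).round(4),round(t-58.4,1))
E
```

```text
[ 0.38758692 -0.34994439  0.06619042] [-1.79745452e+02 -1.26272540e-01  5.86809483e+01]
58.5 0.05 [0.0002 0.0001] 0.1
58.5 0.03 [0.0106 0.0171] 0.1
58.5 0.017 [0.0174 0.0282] 0.1
52 0.017 [0.0265 0.0447] -6.4
45 0.017 [0.0383 0.0612] -13.4
37 0.017 [0.0541 0.078 ] -21.4
29 0.017 [0.0721 0.0926] -29.4
21 0.017 [0.092  0.1044] -37.4
14 0.017 [0.1106 0.1125] -44.4
8 0.017 [0.1272 0.1175] -50.4
4 0.017 [0.1385 0.1199] -54.4
1 0.017 [0.1471 0.1212] -57.4
0 0.017 [0.15   0.1215] -58.4
0 0.012 [0.155  0.1215] -58.4
```

View pics/s13.png

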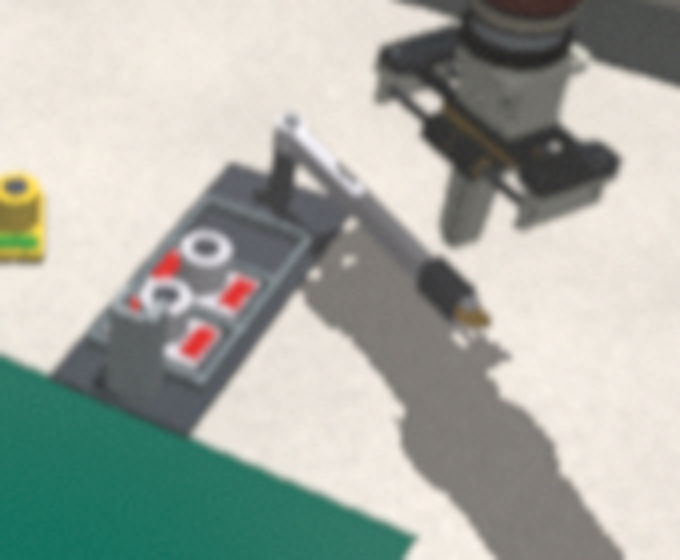

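>>> {"method": "carry_out", "body": {
  "increments": [0, 0.0105, 0.017, 0, 0, 0, 0, 0, 0.0175, 0.028, 0, 0, 0, 0, 0, 0.0265, 0.0445, 0, 0, 0, -6.4, 0, 0.038, 0.061, 0, 0, 0, -13.4, 0, 0.054, 0.078, 0, 0, 0, -21.4, 0, 0.072, 0.0925, 0, 0, 0, -29.4, 0, 0.092, 0.1045, 0, 0, 0, -37.4, 0, 0.1105, 0.1125, 0, 0, 0, -44.4, 0, 0.1105, 0.1125, 0, 0, 0, -44.4]
}}

```text
time_s: 35.28
eef_pos: [0.5, -0.2391, 0.0687]
orientation: [179.9, -0.2, 14.3]
force: [-0.1, 0.2, -0.8]
grip_width: 0.0002
```

```bash
python3 - <<'E'
from h import *
from plant import robot
o=robot.get_obs();print(o["eef_pos"],o["orientation"],o["force"])
c=shot("side","/tmp/s.npz"); crop(c,(250,60,420,200),4,"pics/s14.png")
E
```

```text
[ 0.49997693 -0.23909328  0.0687222 ] [179.94757426  -0.18253047  14.31977899] [-0.11476036  0.24355514 -0.80056043]
```

View pics/s14.png

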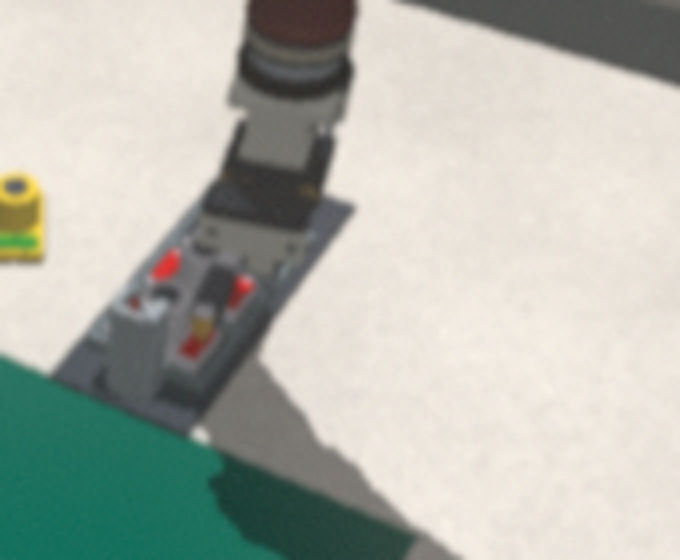

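>>> {"method": "carry_out", "body": {
  "increments": [0, 0.0085, 0.003, 0, 0, 0, -3, 0, 0.0165, 0.005, 0, 0, 0, -6, 0, 0.0225, 0.0065, 0, 0, 0, -8, 0, 0.028, 0.0075, 0, 0, 0, -10, 0, 0.028, 0.0075, 0, 0, 0, -10]
}}

```text
time_s: 35.95
eef_pos: [0.5214, -0.2342, 0.0675]
orientation: [-179.9, 0.4, 3.9]
force: [-5.8, -1.4, 5.1]
grip_width: 0.0006
```

>>> {"method": "carry_out", "body": {
  "increments": [0, 0.003, 0.0005, 0, 0, 0, -1, 0, 0.006, 0.001, 0, 0, 0, -2, 0, 0.009, 0.001, 0, 0, 0, -3, 0, 0.009, 0.001, 0, 0, 0, -3]
}}

```text
time_s: 36.45
eef_pos: [0.5245, -0.2333, 0.0672]
orientation: [-179.8, 1.1, 0.9]
force: [-14.2, -0.2, 10.7]
grip_width: 0.0005
```

>>> {"method": "carry_out", "body": {
  "increments": [0, 0.004, 0, 0, 0, 0, -1, 0, 0.008, 0, 0, 0, 0, -1, 0, 0.008, 0, 0, 0, 0, -1, 0, 0.008, 0, 0, 0, 0, -1]
}}

```text
time_s: 36.95
eef_pos: [0.5375, -0.2326, 0.0669]
orientation: [-179.9, 0.6, -0.1]
force: [-7.5, 0.4, 4.4]
grip_width: 0.0003
```

```bash
python3 - <<'E'
from h import *
c=shot("side","/tmp/s.npz"); crop(c,(250,60,420,200),4,"pics/s15.png")
c=shot("top","/tmp/t.npz"); crop(c,(290,130,400,230),6,"pics/t15.png")
E
```

```text
(no output)
```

View pics/s15.png

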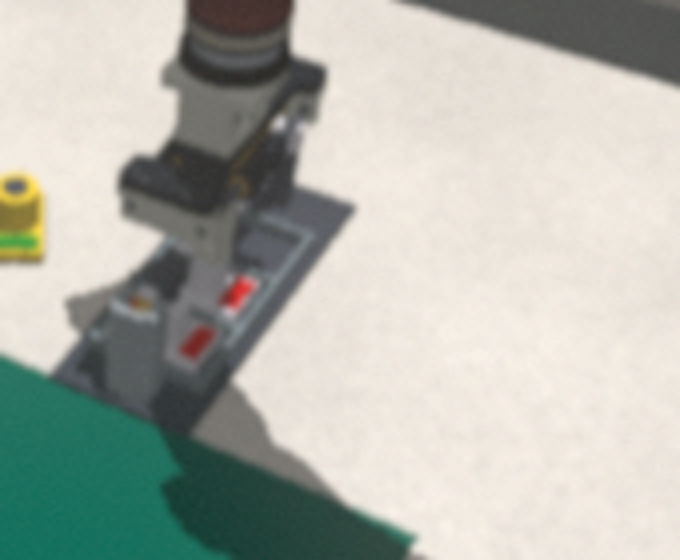

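View pics/t15.png

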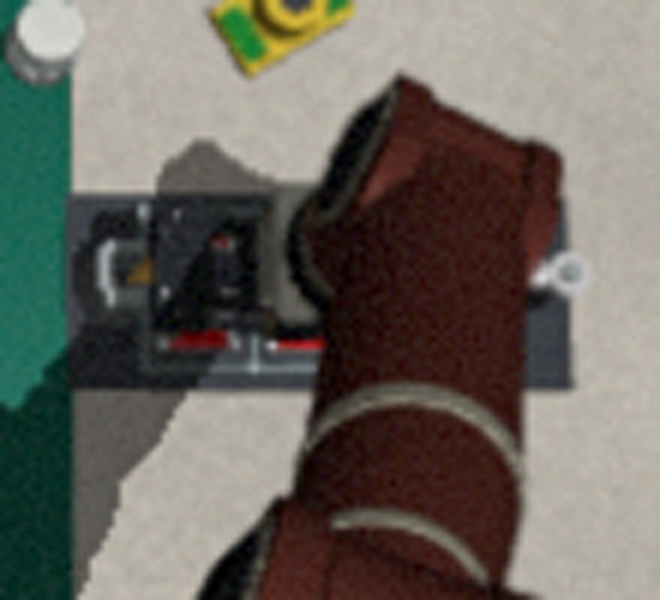

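>>> {"method": "carry_out", "body": {
  "increments": [0, 0.004, 0, 0, 0, 0, 0, 0, 0.007, 0, 0, 0, 0, 0, 0, 0.007, 0, 0, 0, 0, 0, 0, 0.007, 0, 0, 0, 0, 0]
}}

```text
time_s: 37.55
eef_pos: [0.5375, -0.2325, 0.067]
orientation: [-179.7, 1.4, -0.2]
force: [-18.1, 1.4, 13.4]
grip_width: 0.0005
```

>>> {"method": "carry_out", "body": {
  "increments": [0, 0.004, 0, 0, 0, 0, 0, 0, 0.004, 0, 0, 0, 0, 0, 0, -0.02, 0, 0, 0, 0, 0, 0, -0.05, 0, 0, 0, 0, 0, 0, -0.05, 0, 0.06, 0, 0, 0, 0, -0.05, -0.05, 0.12, 0, 0, 0, 0, -0.08, -0.1, 0.15, 0, 0, 0, 0, -0.1, -0.15, 0.15, 0, 0, 0, 0, -0.12, -0.2, 0.15, 0, 0, 0, 0, -0.12, -0.2, 0.15, 0, 0, 0]
}}

```text
time_s: 38.8
eef_pos: [0.4248, -0.4393, 0.218]
orientation: [179.7, 0.1, -0.7]
force: [-0.6, 0.4, -0.6]
grip_width: 0.0005
```

```bash
python3 - <<'E'
from h import *
c=shot("side","/tmp/s.npz"); crop(c,(250,60,420,200),4,"pics/s16.png")
c=shot("top","/tmp/t.npz"); crop(c,(290,130,400,230),6,"pics/t16.png"); crop(c,(140,110,400,240),3,"pics/t16w.png")
P=cloud(c)
m=(P[...,0]>.5)&(P[...,0]<.6)&(P[...,1]>-.39)&(P[...,1]<-.165)&(P[...,2]>.07)&(P[...,2]<.1)
q=P[m]; print(m.sum(),q.min(0),q.max(0),cv2.fitLine(q[:,:2].astype(np.float32),2,0,.01,.01).ravel())
housings(c)
E
```

```text
320 [ 0.5451246  -0.38989374  0.07000661] [ 0.56588038 -0.16526189  0.09280685] [ 7.5419340e-04 -9.9999970e-01  5.5424589e-01 -2.7638108e-01]
R tags ctr [ 0.5878 -0.2229] yaw 90.7 boss (array([ 0.5704, -0.2222,  0.0487]), array([ 0.5704, -0.2222,  0.0487]), 2) px [330 168] bgr [30 30 27] 31 31
R tags ctr [0.5523 0.5072] yaw 46.1 boss (array([0.5511, 0.5053, 0.048 ]), array([0.5509, 0.5049, 0.0492]), 105) px [129 176] bgr [53 29 21] 34 11
R tags ctr [ 0.5562 -0.1905] yaw 0.9 boss (array([ 0.5553, -0.191 ,  0.0496]), array([ 0.5504, -0.1904,  0.0527]), 42) px [321 176] bgr [43 39 37] 36 31
R tags ctr [ 0.5569 -0.2563] yaw 0.9 boss (array([ 0.556 , -0.2526,  0.0503]), array([ 0.5528, -0.2554,  0.0531]), 53) px [339 176] bgr [103 104 104] 35 31
R tags ctr [ 0.5253 -0.2239] yaw 90.5 boss (array([ 0.5437, -0.225 ,  0.0498]), array([ 0.5435, -0.2319,  0.0516]), 11) px [331 185] bgr [51 52 47] 35 36
R tags ctr [0.279  0.3364] yaw 61.3 boss (array([0.2779, 0.3358, 0.0467]), array([0.2786, 0.3351, 0.0487]), 103) px [173 253] bgr [42 36 34] 39 30
G tags ctr [ 0.7246 -0.2506] yaw 118.6 boss (arr
[... 742 characters left out ...]
x [175 183] bgr [66 67 62] 39 34
G tags ctr [0.5265 0.3378] yaw 56.1 boss None px [175 183] bgr [66 67 62] 36 34
G tags ctr [0.5107 0.3394] yaw 82.4 boss (array([0.4947, 0.3421, 0.0491]), array([0.4939, 0.354 , 0.0502]), 12) px [174 187] bgr [61 59 57] 36 39
G tags ctr [0.4844 0.3746] yaw 172.4 boss (array([0.4836, 0.3717, 0.0491]), array([0.4833, 0.3702, 0.0539]), 116) px [164 195] bgr [39 37 33] 38 39
G tags ctr [0.4761 0.3111] yaw 174.7 boss (array([0.4747, 0.3082, 0.0494]), array([0.4749, 0.3071, 0.0542]), 105) px [181 197] bgr [43 38 37] 40 36
G tags ctr [0.4498 0.3463] yaw 82.6 boss (array([0.4697, 0.3467, 0.0488]), array([0.4695, 0.3578, 0.0502]), 13) px [171 204] bgr [60 60 57] 40 38
```

View pics/s16.png

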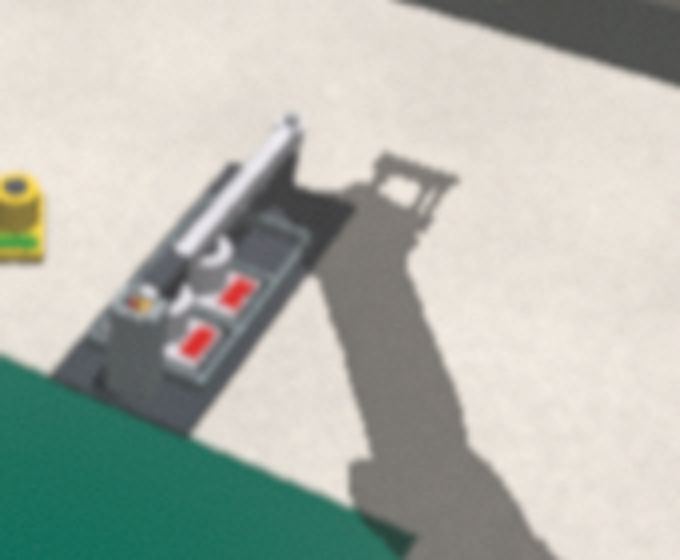

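View pics/t16.png

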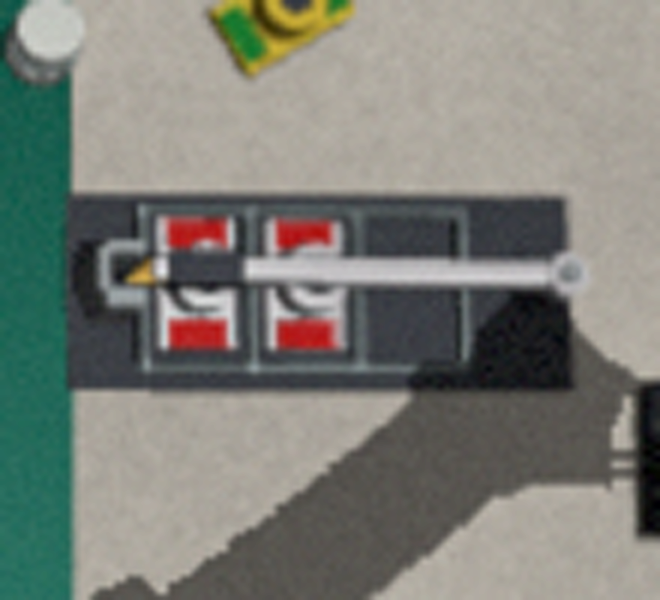

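View pics/t16w.png

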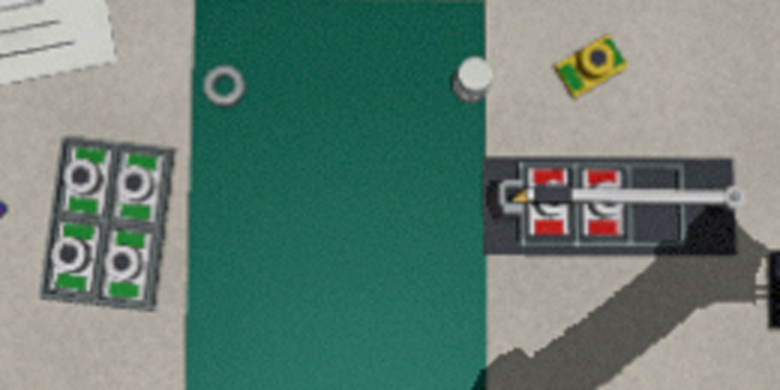

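>>> {"method": "carry_out", "body": {
  "increments": [0, 0.18, 0.2, 0, 0, 0, 0, 0, 0.18, 0.2, 0, 0, 0, 0, 0, 0.18, 0.2, 0, 0, 0, 0, 0, 0.18, 0.2, 0, 0, 0, 0, 0, 0.18, 0.2, 0, 0, 0, 0, 0, 0.18, 0.2, 0, 0, 0, 0, 0, 0.18, 0.2, -0.06, 0, 0, 0, 0, 0.18, 0.2, -0.12, 0, 0, 0, 0, 0.18, 0.2, -0.149, 0, 0, 0, 0, 0.18, 0.2, -0.149, 0, 0, 0]
}}

```text
time_s: 40.15
eef_pos: [0.606, -0.2342, 0.0663]
orientation: [-180.0, 0.4, -0.2]
force: [-0.7, -0.2, 1.0]
grip_width: 0.0003
```

>>> {"method": "carry_out", "body": {
  "increments": [0, -0.02, 0, 0, 0, 0, 0, 0, -0.035, 0, 0, 0, 0, 0, 0, -0.04, 0, 0, 0, 0, 0, 0, -0.043, 0, 0, 0, 0, 0, 0, -0.043, 0, 0, 0, 0, 0]
}}

```text
time_s: 40.78
eef_pos: [0.5671, -0.2327, 0.0694]
orientation: [180.0, -0.1, -0.0]
force: [0.4, -0.3, -0.8]
grip_width: 0.0006
```

>>> {"method": "carry_out", "body": {
  "increments": [0, -0.003, 0, 0, 0, 0, 0, 0, -0.003, 0, 0, 0, 0, 0, 0, -0.006, 0, 0, 0, 0, 0, 0, -0.006, 0, 0, 0, 0, 0]
}}

```text
time_s: 41.28
eef_pos: [0.566, -0.2325, 0.0692]
orientation: [179.9, -0.6, 0.1]
force: [9.3, -1.0, -5.7]
grip_width: 0.0005
```

>>> {"method": "carry_out", "body": {
  "increments": [0, 0.03, 0, 0, 0, 0, 0, 0, 0.05, 0, 0, 0, 0, 0, 0, 0.05, 0, 0.06, 0, 0, 0, 0, 0.05, 0, 0.12, 0, 0, 0, 0, 0.0, -0.06, 0.18, 0, 0, 0, 0, -0.04, -0.12, 0.18, 0, 0, 0, 0, -0.08, -0.17, 0.18, 0, 0, 0, 0, -0.12, -0.21, 0.18, 0, 0, 0, 0, -0.12, -0.21, 0.18, 0, 0, 0]
}}

```text
time_s: 42.4
eef_pos: [0.4352, -0.4451, 0.2482]
orientation: [-180.0, 0.3, -0.4]
force: [-0.3, -0.7, 0.1]
grip_width: 0.0005
```

```bash
python3 - <<'E'
from h import *
from plant import robot
c=shot("side","/tmp/s.npz"); cv2.imwrite("pics/s17.png",cv2.resize(c["frame"],(800,600),interpolation=cv2.INTER_CUBIC))
c=shot("top","/tmp/t.npz"); crop(c,(290,130,400,230),6,"pics/t17.png")
P=cloud(c)
m=(P[...,0]>.5)&(P[...,0]<.6)&(P[...,1]>-.39)&(P[...,1]<-.165)&(P[...,2]>.07)&(P[...,2]<.1)
q=P[m]; print(m.sum(),cv2.fitLine(q[:,:2].astype(np.float32),2,0,.01,.01).ravel())
o=robot.get_obs();print(o["eef_pos"],o["force"],o["time_s"])
E
```

```text
303 [ 0.02251204 -0.99974656  0.5513046  -0.27146226]
[ 0.43374701 -0.44685501  0.24822432] [-1.21204504  0.01750184 -0.05020096] 42.5
```

View pics/s17.png

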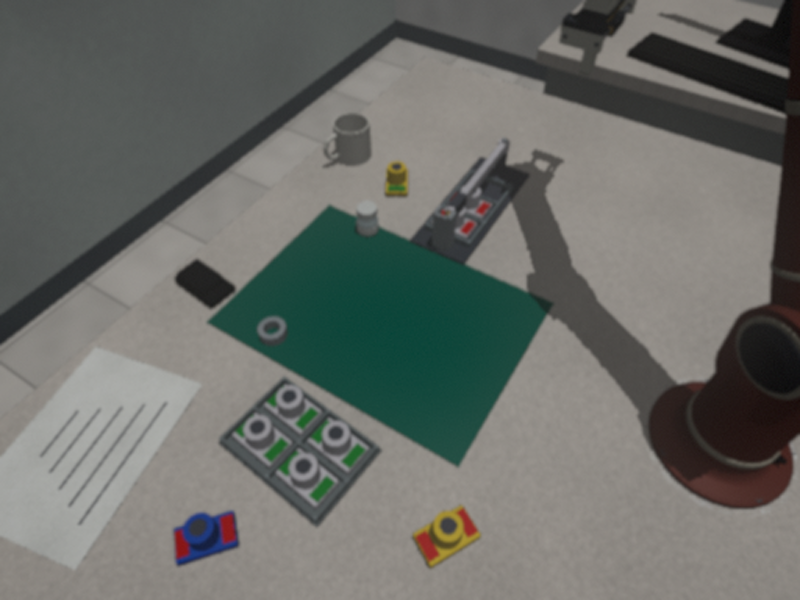

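View pics/t17.png

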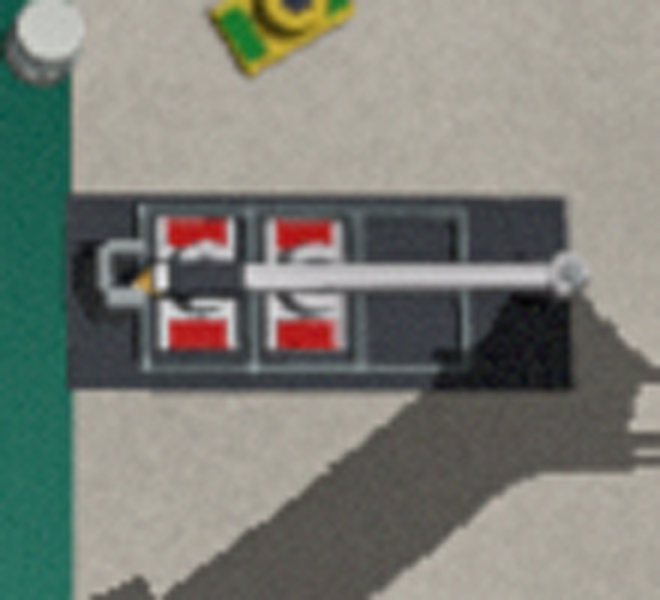

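>>> {"method": "carry_out", "body": {
  "increments": [0, 0.18, 0.21, 0, 0, 0, 0, 0, 0.18, 0.21, 0, 0, 0, 0, 0, 0.18, 0.21, 0, 0, 0, 0, 0, 0.18, 0.21, 0, 0, 0, 0, 0, 0.18, 0.21, 0, 0, 0, 0, 0, 0.18, 0.21, 0, 0, 0, 0, 0, 0.18, 0.21, -0.06, 0, 0, 0, 0, 0.18, 0.21, -0.12, 0, 0, 0, 0, 0.18, 0.21, -0.18, 0, 0, 0, 0, 0.18, 0.21, -0.18, 0, 0, 0]
}}

```text
time_s: 43.75
eef_pos: [0.6145, -0.2327, 0.0635]
orientation: [-179.8, 0.8, -0.1]
force: [0.5, 0.1, 0.7]
grip_width: 0.0003
```

>>> {"method": "carry_out", "body": {
  "increments": [0, -0.02, 0, 0, 0, 0, 0, 0, -0.04, 0, 0, 0, 0, 0, 0, -0.054, 0, 0, 0, 0, 0, 0, -0.057, 0, 0, 0, 0, 0, 0, -0.06, 0, 0, 0, 0, 0, 0, -0.06, 0, 0, 0, 0, 0, 0, -0.06, 0, 0, 0, 0, 0]
}}

```text
time_s: 44.62
eef_pos: [0.5661, -0.2346, 0.0722]
orientation: [179.7, -0.7, 0.0]
force: [4.7, -1.2, 4.1]
grip_width: 0.0005
```

>>> {"method": "carry_out", "body": {
  "increments": [0, -0.003, 0, 0, 0, 0, 0, 0, -0.006, 0, 0, 0, 0, 0, 0, -0.006, 0, 0, 0, 0, 0, 0, -0.006, 0, 0, 0, 0, 0]
}}

```text
time_s: 45.12
eef_pos: [0.566, -0.2346, 0.0724]
orientation: [179.6, -1.4, 0.1]
force: [13.4, -2.1, -3.1]
grip_width: 0.0003
```

>>> {"method": "carry_out", "body": {
  "increments": [0, -0.003, 0, 0, 0, 0, 0, 0, -0.005, 0, 0, 0, 0, 0, 0, -0.005, 0, 0, 0, 0, 0, 0, -0.005, 0, 0, 0, 0, 0]
}}

```text
time_s: 45.62
eef_pos: [0.5659, -0.2346, 0.0726]
orientation: [179.5, -1.9, 0.2]
force: [21.5, -3.3, -10.9]
grip_width: 0.0004
```

>>> {"method": "carry_out", "body": {
  "increments": [0, 0.03, 0, 0, 0, 0, 0, 0, 0.06, 0, 0, 0, 0, 0, 0, 0.06, 0, 0.06, 0, 0, 0, 0, 0.06, 0, 0.11, 0, 0, 0, 0, 0.0, 0, 0.11, 0, 0, 0, 0, -0.06, 0, 0.11, 0, 0, 0, 0, -0.06, 0, 0.11, 0, 0, 0, 0, -0.06, 0, 0.11, 0, 0, 0, 0, -0.06, 0, 0.06, 0, 0, 0, 0, -0.06, 0, 0.0, 0, 0, 0, 0, -0.06, 0, 0.0, 0, 0, 0]
}}

```text
time_s: 47.0
eef_pos: [0.488, -0.2307, 0.0648]
orientation: [-179.7, 0.5, 0.1]
force: [-0.2, 0.0, -0.0]
grip_width: 0.0007
```

>>> {"method": "carry_out", "body": {
  "increments": [0, 0.02, 0, 0, 0, 0, 0, 0, 0.035, 0, 0, 0, 0, 0, 0, 0.042, 0, 0, 0, 0, 0, 0, 0.045, 0, 0, 0, 0, 0, 0, 0.045, 0, 0, 0, 0, 0, 0, 0.045, 0, 0, 0, 0, 0]
}}

```text
time_s: 47.75
eef_pos: [0.5341, -0.2326, 0.0689]
orientation: [-180.0, 0.0, -0.0]
force: [-0.4, -0.7, 0.6]
grip_width: 0.0007
```

>>> {"method": "carry_out", "body": {
  "increments": [0, 0.002, 0, 0, 0, 0, 0, 0, 0.003, 0, 0, 0, 0, 0, 0, 0.003, 0, 0, 0, 0, 0]
}}

```text
time_s: 48.12
eef_pos: [0.5374, -0.2325, 0.0686]
orientation: [-180.0, 0.0, -0.0]
force: [-0.3, -0.1, 0.3]
grip_width: 0.0006
```

>>> {"method": "carry_out", "body": {
  "increments": [0, -0.02, 0, 0, 0, 0, 0, 0, -0.05, 0, 0, 0, 0, 0, 0, -0.05, 0, 0.06, 0, 0, 0, 0, -0.05, -0.05, 0.12, 0, 0, 0, 0, -0.08, -0.1, 0.15, 0, 0, 0, 0, -0.1, -0.15, 0.15, 0, 0, 0, 0, -0.1, -0.21, 0.15, 0, 0, 0, 0, -0.1, -0.21, 0.15, 0, 0, 0, 0, -0.1, -0.21, 0.15, 0, 0, 0]
}}

```text
time_s: 49.25
eef_pos: [0.4377, -0.4416, 0.2181]
orientation: [-179.9, 0.0, 0.0]
force: [1.5, 0.4, -0.3]
grip_width: 0.0006
```

```bash
python3 - <<'E'
from h import *
from plant import robot
c=shot("side","/tmp/s.npz"); crop(c,(110,60,420,340),2.5,"pics/s18.png")
c=shot("top","/tmp/t.npz"); crop(c,(290,130,400,230),6,"pics/t18.png")
P=cloud(c)
m=(P[...,0]>.5)&(P[...,0]<.6)&(P[...,1]>-.39)&(P[...,1]<-.165)&(P[...,2]>.07)&(P[...,2]<.1)
q=P[m]; print(m.sum(),cv2.fitLine(q[:,:2].astype(np.float32),2,0,.01,.01).ravel())
E
```

```text
322 [ 6.6109095e-04 -9.9999976e-01  5.5429536e-01 -2.7555305e-01]
```

View pics/s18.png

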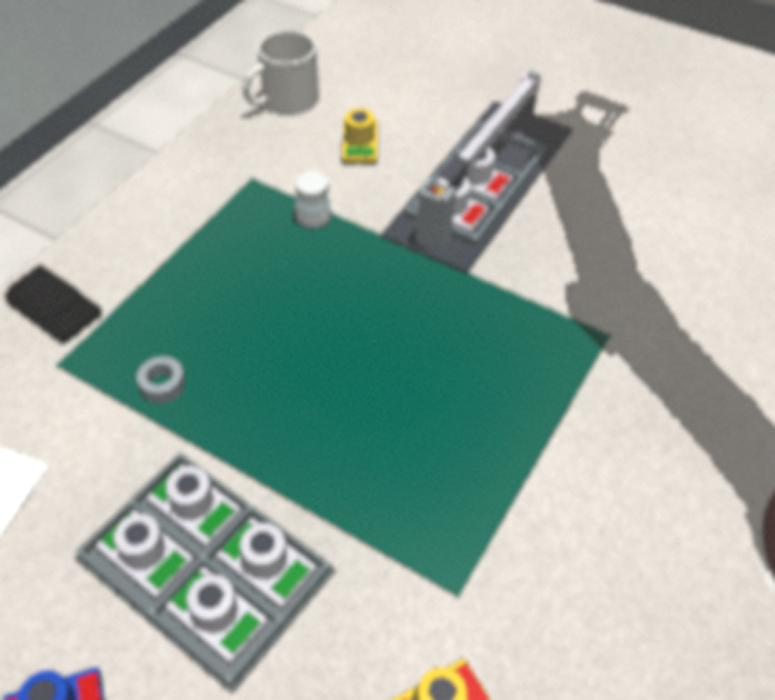

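View pics/t18.png

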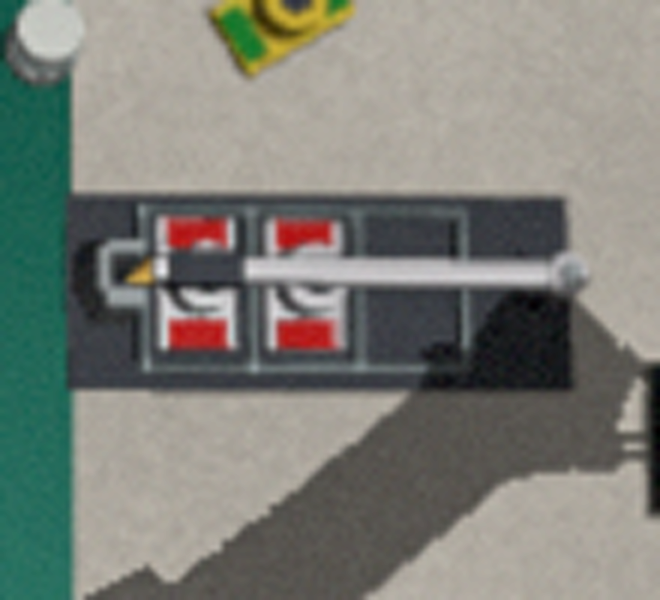

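Everything is in place and the robot is clear of the work, so I'm handing in.

```bash
python3 -c "
from plant import robot
print(robot.job_done())"
```

```text
the job is handed in; nothing more can be done
None
```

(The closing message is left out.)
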